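Load a drilled bracket into a tack-weld jig

ROBOT

A 6-joint arm with a two-finger parallel gripper is mounted at the origin on the work surface; the furniture and walls round the work are solid. World frame = base frame: x ahead of the robot, y to its left, z up, the work surface at z = 0. Lengths are in m, angles in rad, forces in N, time in s.
With the tool pointing down it reaches from about 0.25 to 0.775 m from the base axis. Payload 4 kg.
Tool frame: the origin (TCP) lies at the very end of the fingers, on their centre line; the grasp point (between the pads) lies 19 mm behind it (arm.grasp_offset is the distance from the TCP to the grasp point, in m); z points along the fingers, x is the direction in which the jaws open and shut, and the axes are right-handed (so a half turn about z gives the same grasp; the last joint's range is limited). The gripper opens to 85 mm and grips with 20 to 120 N. Pads are 22 mm wide; open, the fingers measure 114 mm over their backs; the gripper's body (76 mm by 85 mm) begins 54 mm behind the grasp point. The pads swing forward as they close: fully open they stand 13 mm farther back than shut.
Start: joints at [1.056, 0.087, 1.371, -0, 1.684, -0.103], TCP at [0.22, 0.504, 0.231] pointing down, gripper open.
Joint ranges: [-3.1, 3.1], [-0.76, 2.03], [0.27, 2.55], [-1.08, 4.22], [0.17, 2.65], [-2.57, 2.57]. Speed limits (rad/s): [2.79, 2.79, 3.14, 3.14, 3.14, 3.14].

INTERFACE

Orientations are given as a rotation vector (axis times angle).
In Python, from rig import arm gives the robot as it stands.
- The arm moves only by the shell command python3 -m creep 'ROWS' [FORCE]. ROWS is JSON, a list of rows, each an object of numbers: "x", "y", "z": the shift along the tool's x, y, z in mm; "wx", "wy", "wz": the turn, a rotation vector about the tool's x, y, z in degrees; "hand": the closure, from -1 (fully open) to 1 (shut), so that 0 is half open. In form: [{"x": .., "y": .., "z": .., "wx": .., "wy": .., "wz": .., "hand": ..}, ...]. A call has 1 to 10 rows; each row is the pose to reach, as a shift and turn from the pose commanded when the call began, along the tool's axes at that moment; what a row does not reach only later rows make up. A row lasts 1/10 s, in which the tool goes at most 50 mm and 8.59 degrees, less where a joint would pass 70% of its speed; a pose out of reach is approached as far as the arm can. A call with a gripper value outside its range is refused whole. The fingers move at their own pace and stop on an object; FORCE is the grip in N (left out, the last holds). Time passes only in rows, so rows that repeat a pose let the fingers close. It gives the time, the measured TCP pose, the force and the opening at its end, in the units of the state.
- arm.read_state(): the state, without advancing time (a new reading comes with each control period).
- arm.get_image(name): name is "scene" or "top"; returns (picture, depth): 400x640x3 uint8, red, green, blue; 400x640 float32, m along the optical axis (not along the pixel's ray), 0 where there is no reading.
- arm.calibration(name): a dict with "intrinsics" (3x3 intrinsics, pixels), "k1" (the pictures are not rectified: a ray, as slopes to the right and down, at radius r is drawn at 1 + k1 r^2 times it, then the intrinsics apply), "R" (3x3) and "t" (3): a world point X has camera coordinates R X + t. Camera axes: x right, y down, z forward; pixel columns grow to the right and rows downward; lengths in m; the calibration is good to about 2 mm. A picture is of the moment at which its call begins. calibration takes no time and is no camera call.
- arm.finish_job(): hands the job in, once; it reports no verdict.
Trained networks look in the newest picture that a camera, given by its name, has taken for a name from the list of things; names that differ only in an ending like _2 or _b are one class to them, and where a whole thing is asked for, a point or a joint stands for the part that bears it (a point fixed in the world has none). Each returns a list of dicts, best first, with "p" (0 to 1); they miss things now and then, are a little off and sometimes report something else, mostly with a low value. They report only what shows in the picture. A call takes as long as a camera call. They do not tell look-alikes from the thing itself.
- arm.masks_of(camera, name): "region" (400x640 bool, what is visible of it) and "point" ([column, row] in pixels, amid what is visible of it).
The state is a dict: "time_s": time; "qpos": joint angles; "qd": joint speeds; "joint_torque": joint torques, N m; "eef_pos": TCP position; "eef_rot": TCP orientation; "wrist_force": force on the tool from outside, world axes, zero at the start; "moment": the same for the moment, N m; "finger_gap": opening from 0.0 (shut) to 1.0 (fully open).
Only numpy, scipy, OpenCV 4.12 (cv2) and the standard library are available. Lean on these libraries where they do the work, as an engineer would, in place of code of your own. Each camera call takes 0.05 s, during which the arm holds its last target.

TASK

Load the drilled angle bracket into the tack-weld jig by pushing only, never picking it up: push it back, upright tab first, until it sits flush against the jig's long rail, then slide it along the rail, past the spring plunger, fully home into the corner until it butts against the clamped square tube. Keep the bracket flat on the plate, leave it seated square in the corner, and do not disturb the loose things lying around.

Things in the scene. Friction and masses are not known exactly. Their poses are not given: they have to be found in the camera images.
- jig: tack-weld jig, fixed to the table; origin under the centre of its plate, z up. Steel plate 170 (x) x 340 (y) x 12 mm. Locating rail on it along y, from y = -160 to +160 mm: flat face at x = +50 mm looking to -x, 26 mm thick, 24 mm high above the plate
- stop_face (a point): middle of the clamped square tube's face that looks to the jig's -y, the bracket's end stop: 7.5, 65, 32 mm in the jig's frame; axes parallel to the jig's. The fixed tube reaches from the rail 85 mm to -x, 40 mm to +y, 40 mm above the plate. Its strap clamp (up to 75 mm above the plate) stands beyond, from 9 to 97 mm past this face
- housing (a point): middle of the top of the spring plunger's fixed housing, at -21.5, 45, 28 mm in the jig's frame; axes parallel to the jig's. Block 47 (x) x 32 (y) x 16 mm on the plate, lane-side corners rounded to 6 mm; the lane between it and the rail is 48 mm wide (the bracket's foot is 45 mm)
- nest (a point): point on the plate where the centre of the bracket's underside lies when home: 27.5, 45, 12 mm in the jig's frame; axes parallel to the jig's, and then the bracket's x, y, z to them as well
- bracket: loose dark steel drilled bracket, 0.08 to 0.17 kg; origin at the centre of its underside, z up. Foot 45 (x) x 40 (y) x 6 mm; upright tab with hole and round top across the foot's +x end: x = +15 to +21 mm, 40 mm wide, 40 mm high. The foot's back edge (x = +22.5 mm) meets the rail. Starts on the plate towards the jig's -y end, tab turned roughly to the rail, up to 0.5 rad off
- plunger (a joint): travel of the spring plunger, m: 0 at rest, grows to 0.006 as it is pushed from the rail. At rest its upright round nose (radius 16 mm, 1 to 8 mm above the plate, y = 45 mm in the jig's frame) stands 2 mm into the way of the foot's front edge. Spring 2.4 N at rest, 5 N with the bracket home (reads about 0.002); sliding the bracket past it takes 3 to 10 N
- nut: bystander: loose large hexagon nut lying on the jig's plate in front of the tube, 35 x 39 x 19 mm, origin at the centre of its underside
- soapstone: bystander: flat soapstone holder, 14 x 155 (y) x 11 mm, on the table in front of the jig, origin at the centre of its underside
- coupon: bystander: flat steel test coupon, 120 (x) x 60 (y) x 6 mm, on the table behind the rail, origin at the centre of its underside
- bar: bystander: brown round bar offcut, 20 x 140 (y) x 20 mm, on the table at the clamp end of the jig, origin at the centre of its underside
Things that resemble listed ones, but are neither listed nor needed, are in the scene too. What is shaped like the bracket but green, pink or purple is not meant.

How it is judged:
On the way, in this order (a step that is already met when the one before it is completed fails the run):
1. the bracket stands flush against the rail, still short of the plunger (x of bracket in the frame of nest above -0.003 m and angle between the x axis of bracket and the x axis of jig, either way round below 0.07 rad and y of bracket in the frame of nest below -0.03 m), for 0.2 s.
2. slid along the rail, the bracket has pushed the plunger back and butts against the tube (y of bracket in the frame of nest above -0.003 m and x of bracket in the frame of nest above -0.003 m and value of joint plunger above 0.001 m), for 0.2 s.
At the end, for the whole second after the job is handed in: The bracket lies at rest, flat on the plate in the corner: against the rail within 2.5 mm, against the tube within 3 mm, square within 0.06 rad, with the spring plunger bearing on the front edge of its foot (pushed back more than 1 mm) (y of bracket in the frame of nest between -0.003 and 0.003 m and x of bracket in the frame of nest between -0.0025 and 0.0025 m and z of bracket in the frame of nest below 0.002 m and angle between the x axis of bracket and the x axis of jig, either way round below 0.06 rad and angle between bracket's own z axis and vertical below 0.05 rad and value of joint plunger above 0.001 m and linear speed of bracket below 0.01 m/s); the robot touches nothing.
It fails at once if the bracket is picked up or tipped over (z of bracket in the frame of nest above 0.008 m or angle between bracket's own z axis and vertical above 0.35 rad).
It fails at once if the bracket is pushed off the plate (z of bracket in the frame of nest below -0.006 m).
It fails at once if a bystander is disturbed (moved more than 12 mm) (distance of any of nut, soapstone, coupon, bar from where it was at the start of the episode above 0.012 m).
It also fails if it takes over 45 s, if anything falls off the work surface, if the arm or the gripper's body presses on something with over 40 N, if the wrist force passes 120 N, or if a joint passes its speed limit or range.

## Working session

There is one attempt and no reset: what is moved stays moved. The work goes in short steps, Python scripts to look and compute and a shell command to move; the robot and the scene stay as the last step left them, time stands still between calls to the robot, and variables do not carry over. Pictures are saved under pics/ and viewed, and the job is handed in when it is done.

```bash
mkdir -p pics; ls
cat > h.py <<'E'
import numpy as np,cv2
from rig import arm
def pic(c,name):
    im,d=arm.get_image(c); cv2.imwrite('pics/'+name,cv2.cvtColor(im,cv2.COLOR_RGB2BGR)); np.save('pics/'+name+'.npy',d); return im,d
def p2w(c,uv,d=None,z=None):
    k=arm.calibration(c);K=np.array(k['intrinsics']);R=np.array(k['R']);t=np.array(k['t']);k1=k['k1']
    uv=np.atleast_2d(np.array(uv,float))
    s=np.c_[(uv[:,0]-K[0,2])/K[0,0],(uv[:,1]-K[1,2])/K[1,1]]
    u=s.copy()
    for _ in range(20): u=s/(1+k1*(u**2).sum(1,keepdims=True))
    ray=np.c_[u,np.ones(len(u))]
    C=-R.T@t; W=ray@R
    if d is not None: return C+W*np.array(d).reshape(-1,1)
    return C+W*((z-C[2])/W[:,2])[:,None]
def w2p(c,X):
    k=arm.calibration(c);K=np.array(k['intrinsics']);R=np.array(k['R']);t=np.array(k['t']);k1=k['k1']
    X=np.atleast_2d(X)@R.T+t; s=X[:,:2]/X[:,2:]; s=s*(1+k1*(s**2).sum(1,keepdims=True))
    return np.c_[s[:,0]*K[0,0]+K[0,2],s[:,1]*K[1,1]+K[1,2]]
E
python3 - <<'E'
from h import *
for c in('scene','top'):
    pic(c,c+'0.png'); k=arm.calibration(c); print(c,-np.array(k['R']).T@k['t'],k['R'],k['k1'],k['intrinsics'])
print(arm.read_state())
E
```

```text
pics
scene [ 0.06780961 -0.48773598  0.76334437] [[ 0.7206504  -0.6932707  -0.0062246 ]
 [-0.49050338 -0.50348887 -0.71127027]
 [ 0.48996882  0.51563039 -0.70289107]] -0.07750338850194403 [[399.7784789    0.         317.14409984]
 [  0.         399.7784789  199.98563883]
 [  0.           0.           1.        ]]
top [0.41156117 0.03634202 1.1947094 ] [[-8.30328674e-03 -9.99965525e-01 -7.16457462e-05]
 [-9.92050042e-01  8.24655707e-03 -1.25573518e-01]
 [ 1.25569779e-01 -9.71596759e-04 -9.92084314e-01]] -0.10096739220744622 [[438.07331307   0.         320.40309168]
 [  0.         438.07331307 200.17615874]
 [  0.           0.           1.        ]]
{'time_s': 0.1, 'qpos': array([ 1.05587675e+00,  8.79303485e-02,  1.37215536e+00, -3.65322987e-06,
        1.68362745e+00, -1.03091094e-01]), 'qd': array([ 0.00026117, -0.00277794, -0.00576323,  0.0002241 ,  0.00060951,
       -0.00197159]), 'joint_torque': array([ 2.37783679e-03, -3.53012645e+01, -3.14219606e+01, -3.30095384e-05,
        7.88997801e-03, -3.46391016e-05]), 'eef_pos': array([0.21992499, 0.50360274, 0.23020277]), 'eef_rot': array([ 2.62789591,  1.71977603, -0.00295647]), 'wrist_force': array([ 0.20413218, -1.07428265,  0.07200557]), 'moment': array([ 0.06232605, -0.00167428,  0.03458897]), 'finger_gap': 1.0035594937873435}
```

View pics/scene0.png

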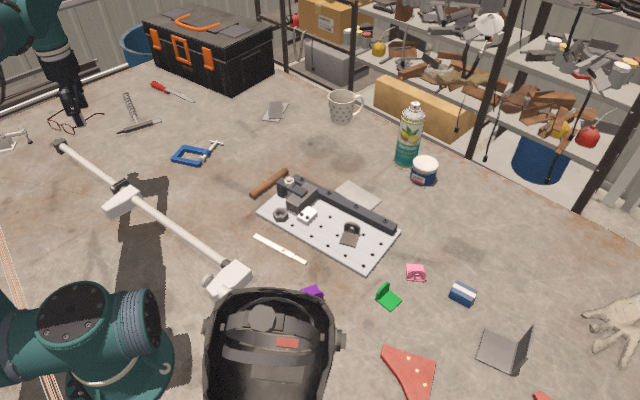

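View pics/top0.png

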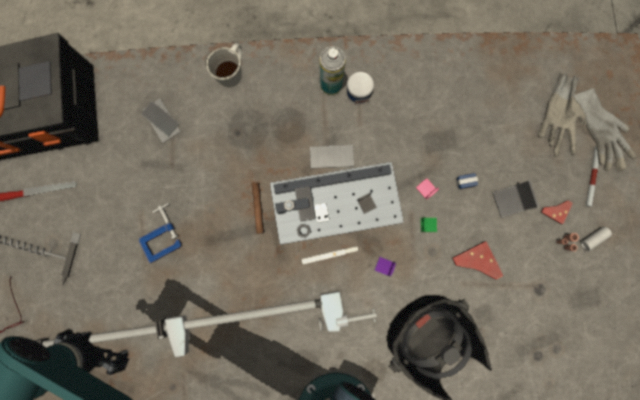

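Top view: the jig spans columns 272–402, rows 165–243, with its rail along the top. The bracket is at about (367,201), the housing with the nut in front at (318,210)/(304,231), and the tube at left, around (292,206).

Run:
```python
from h import *
for c in('scene','top'):
    im,d=arm.get_image(c); big=None
    for n in('jig','bracket','plunger','nut'):
        for r in arm.masks_of(c,n)[:4]:
            m=r['region']; ys,xs=np.nonzero(m); 
            dd=d[ys,xs]; W=p2w(c,np.c_[xs,ys],d=dd)[dd>0]
            print(c,n,round(r['p'],2),np.round(r['point']),m.sum(),np.median(W,0).round(4),(W[:,2].max()).round(3))
    np.save(f'pics/{c}d.npy',d); np.save(f'pics/{c}i.npy',im)
def crop(c,x0,x1,y0,y1,s):
    im=np.load(f'pics/{c}i.npy')[y0:y1,x0:x1,::-1]
    cv2.imwrite(f'pics/{c}crop.png',cv2.resize(im,None,fx=s,fy=s,interpolation=cv2.INTER_CUBIC))
crop('scene',240,410,160,280,4.5); crop('top',265,410,150,250,5.5)
```

```text
scene jig 0.87 [329. 221.] 6992 [ 0.545  -0.0206  0.0149] 0.089
scene bracket 0.81 [388. 299.] 466 [ 0.4915 -0.2535  0.0068] 0.043
scene bracket 0.74 [351. 234.] 374 [ 0.5613 -0.0868  0.0211] 0.056
scene bracket 0.72 [315. 290.] 164 [ 0.3885 -0.1298  0.0082] 0.194
scene bracket 0.68 [415. 272.] 342 [ 0.5834 -0.2618  0.011 ] 0.042
scene nut 0.67 [282. 214.] 185 [0.4791 0.0782 0.0298] 0.036
top jig 0.86 [335. 206.] 7363 [ 0.5528 -0.0043  0.0129] 0.087
top bracket 0.82 [368. 203.] 227 [ 0.5494 -0.0883  0.0181] 0.055
top bracket 0.72 [426. 190.] 238 [ 0.5906 -0.2565  0.0066] 0.043
top bracket 0.53 [386. 267.] 274 [ 0.3819 -0.1378  0.0065] 0.045
top bracket 0.51 [427. 223.] 192 [ 0.4938 -0.2586  0.0071] 0.044
top nut 0.63 [307. 237.] 75 [0.4767 0.0797 0.0301] 0.035
```

View pics/scenecrop.png

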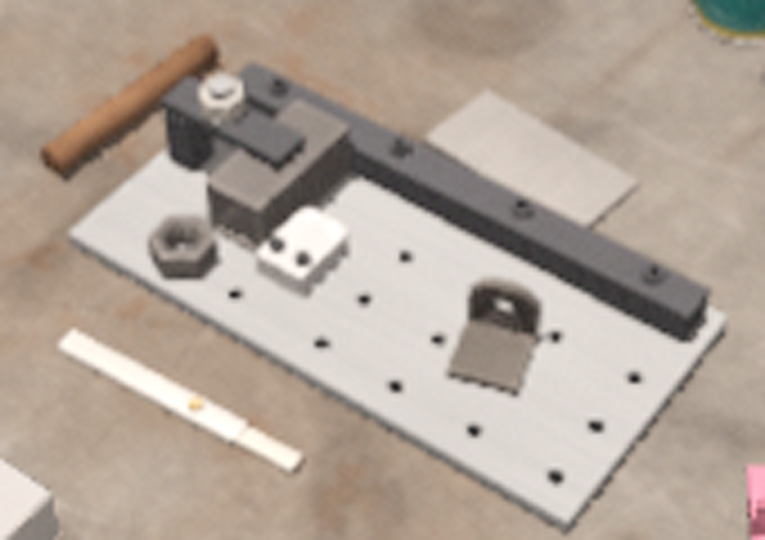

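View pics/topcrop.png

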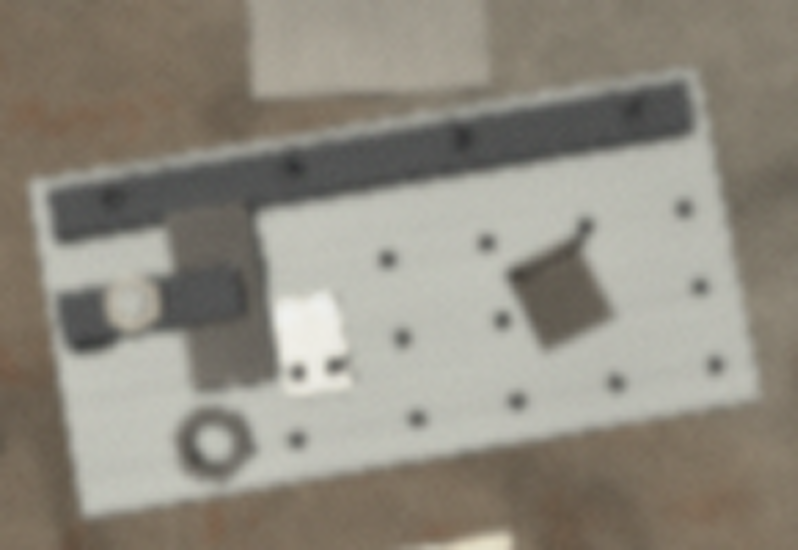

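```bash
cat > fit.py <<'E'
from h import *
from scipy.optimize import least_squares
def T(p,X): 
    c,s=np.cos(p[2]),np.sin(p[2]); X=np.array(X,float); return np.c_[p[0]+c*X[:,0]-s*X[:,1],p[1]+s*X[:,0]+c*X[:,1],X[:,2]]
def fit(obs,p0):
    # obs: {cam:(X,uv)}
    f=lambda p: np.concatenate([(w2p(c,T(p,X))-uv).ravel() for c,(X,uv) in obs.items()])
    r=least_squares(f,p0); return r.x,r.fun.reshape(-1,2)
E
cat > f1.py <<'E'
from fit import *
a=.085;b=.17
X=lambda *q: np.array(q)
ct=lambda L:np.array(L)/5.5+[265,150]-.4
cs=lambda L:np.array(L)/4.5+[240,160]-.4
obs={'top':(X((a,b,.012),(a,-b,.012),(-a,-b,.012),(-a,b,.012)),ct([(32,182),(695,68),(760,395),(82,515)])),
'scene':(X((-a,b,.012),(-a,-b,.012),(a,-b,.012)),cs([(70,233),(565,530),(725,318)]))}
for k in (['top'],['scene'],['top','scene']):
    p,f=fit({c:obs[c] for c in k},[.55,0,-.1]); print(k,p.round(4),f.round(1).tolist())
J=p
# bracket: foot corners & tab at z .018/.012
ob={'top':(X((-.0225,.02,.018),(-.0225,-.02,.018)),ct([(547,350),(612,315)])),
'scene':(X((-.0225,.02,.018),(-.0225,-.02,.018)),cs([(449,372),(520,390)]))}
for k in (['top'],['scene'],['top','scene']):
    q,f=fit({c:ob[c] for c in k},[.55,-.08,.2]); print(k,q.round(4),f.round(1).tolist(), 'rel ang',q[2]-J[2], 'in jig',(np.array([[np.cos(J[2]),np.sin(J[2])],[-np.sin(J[2]),np.cos(J[2])]])@(q[:2]-J[:2])).round(4))
k='top'
E
python3 f1.py
```

```text
['top'] [ 0.5559 -0.0076  0.1641] [[-0.8, -0.5], [0.3, -0.5], [0.5, 0.5], [0.0, 0.4]]
['scene'] [ 0.5558 -0.007   0.1581] [[-0.8, -0.1], [-0.1, -0.6], [0.9, 0.5]]
['top', 'scene'] [ 0.5557 -0.0073  0.1617] [[-0.9, -0.5], [0.3, -0.3], [0.3, 0.8], [-0.2, 0.3], [-0.9, 0.2], [0.2, -0.6], [1.0, 0.4]]
['top'] [ 0.5524 -0.0881  0.4841] [[-0.5, 0.3], [0.5, -0.3]] rel ang 0.3224063201575985 in jig [-0.0163 -0.0792]
['scene'] [ 0.5546 -0.0891  0.4765] [[-0.2, -0.1], [0.2, 0.1]] rel ang 0.3147590032900404 in jig [-0.0142 -0.0805]
['top', 'scene'] [ 0.5535 -0.0887  0.4805] [[-0.4, -0.1], [0.8, -0.7], [-0.6, 0.1], [-0.2, 0.2]] rel ang 0.3187793172104307 in jig [-0.0152 -0.08  ]
```

```bash
cat > go.py <<'E'
# usage: go.py jx jy z [yawjig=jig]: prints delta in tool axes mm & turn to put TCP at jig pos with tool x=jig y, tool y=jig x, z down
from h import *; import sys
from scipy.spatial.transform import Rotation as Ro
J=np.array([.5557,-.0073,.1617]) if 1 else 0
def cur():
    s=arm.read_state(); p=np.array(s['eef_pos']); R=Ro.from_rotvec(s['eef_rot'])
    c,q=np.cos(J[2]),np.sin(J[2]); Rj=np.array([[c,-q,0],[q,c,0],[0,0,1]])
    d=Rj.T@(p-[J[0],J[1],0]); F=Rj.T@np.array(s['wrist_force'])
    print('t',s['time_s'],'jig pos mm',(d*1e3).round(1),'F jig',F.round(1),'gap',round(s['finger_gap'],2))
    return p,R,Rj
if __name__=='__main__':
    p,R,Rj=cur()
    if len(sys.argv)>3:
        g=np.array([float(v)/1e3 for v in sys.argv[1:4]]); w=Rj@g+[J[0],J[1],0]
        Rt=Ro.from_matrix(np.c_[Rj[:,1],Rj[:,0],[0,0,-1]])
        print('shift mm',(R.inv().apply(w-p)*1e3).round(1),'turn deg',np.degrees((R.inv()*Rt).as_rotvec()).round(2),'world',w.round(3))
E
python3 go.py -76 -78 110
python3 - <<'E'
from fit import *
J=[.5557,-.0073,.1617]; B=[.5535,-.0887,.4805]
for c,o,s,w in(('top',(265,150),5.5,(145,100)),('scene',(240,160),4.5,(170,120))):
    im=np.load(f'pics/{c}i.npy')[o[1]:o[1]+w[1],o[0]:o[0]+w[0],::-1]
    im=cv2.resize(im,None,fx=s,fy=s,interpolation=cv2.INTER_CUBIC)
    def dr(p,X,col):
        u=((w2p(c,T(p,X))-o+.5)*s-.5).round().astype(int); cv2.polylines(im,[u.reshape(-1,1,2)],True,col,1)
    def rect(x0,x1,y0,y1,z): return [(x0,y0,z),(x1,y0,z),(x1,y1,z),(x0,y1,z)]
    dr(J,rect(-.085,.085,-.17,.17,.012),(0,0,255)); dr(J,rect(.05,.076,-.16,.16,.036),(0,255,255)); dr(J,rect(-.035,.05,.065,.105,.052),(255,0,0)); dr(J,rect(-.045,.002,.029,.061,.028),(0,200,0))
    dr(B,rect(-.0225,.0225,-.02,.02,.018),(255,0,255)); dr(B,[(.018,-.02,.018),(.018,-.02,.032),(.018,0,.052),(.018,.02,.032),(.018,.02,.018)],(0,255,0))
    cv2.imwrite(f'pics/{c}ov.png',im)
E
```

```text
t 0.6 jig pos mm [-248.9  558.7  231.4] F jig [ 0.1  0.1 -0.2] gap 1.0
shift mm [-441.1  490.6  121.3] turn deg [ 0.000e+00 -1.000e-02 -3.286e+01] world [ 0.493 -0.097  0.11 ]
```

View pics/sceneov.png

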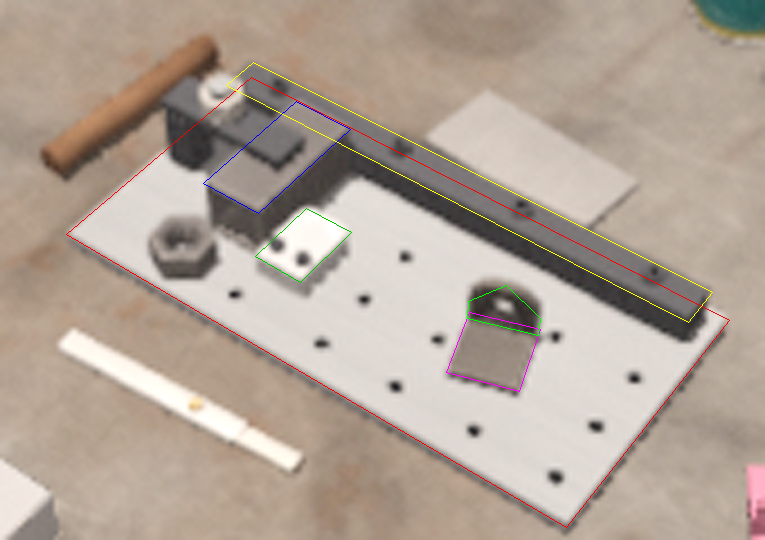

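View pics/topov.png

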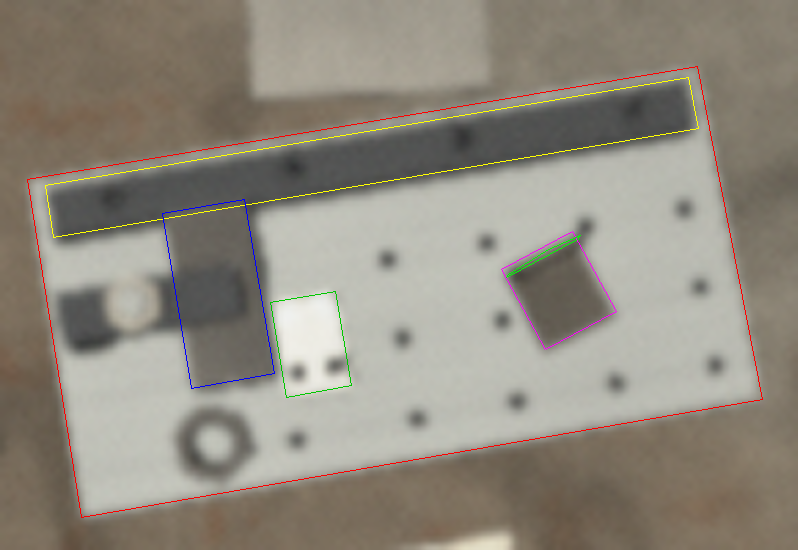

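The overlay matches both pictures to 1–2 mm. The magenta foot lies on the bracket at (367,203) in top, and the rail, tube and housing outlines fit. Now I move to hover in front of the bracket with the gripper shut.

```bash
python3 -m creep '[{"x":-30,"y":33,"wz":-4,"hand":1},{"x":-62,"y":70,"wz":-8,"hand":1},{"x":-95,"y":107,"wz":-12,"hand":1},{"x":-128,"y":144,"wz":-16,"hand":1},{"x":-161,"y":181,"wz":-20,"hand":1},{"x":-194,"y":218,"wz":-24,"hand":1},{"x":-227,"y":255,"wz":-28,"hand":1},{"x":-260,"y":292,"wz":-32,"hand":1},{"x":-293,"y":329,"z":20,"wz":-32.9,"hand":1},{"x":-326,"y":366,"z":40,"wz":-32.9,"hand":1}]' 60; python3 go.py -76 -78 110
```

```text
t 0.6 jig pos mm [-248.9  558.7  231.4] F jig [ 0.1  0.1 -0.2] gap 1.0
shift mm [-441.1  490.6  121.3] turn deg [ 0.000e+00 -1.000e-02 -3.286e+01] world [ 0.493 -0.097  0.11 ]schema error: expected keys x, y, z, wx, wy, wz, hand
```

All keys are needed in every row.

```bash
python3 -m creep '[{"x":-30,"y":33,"z":0,"wx":0,"wy":0,"wz":-4,"hand":1},{"x":-62,"y":70,"z":0,"wx":0,"wy":0,"wz":-8,"hand":1},{"x":-95,"y":107,"z":0,"wx":0,"wy":0,"wz":-12,"hand":1},{"x":-128,"y":144,"z":0,"wx":0,"wy":0,"wz":-16,"hand":1},{"x":-161,"y":181,"z":0,"wx":0,"wy":0,"wz":-20,"hand":1},{"x":-194,"y":218,"z":0,"wx":0,"wy":0,"wz":-24,"hand":1},{"x":-227,"y":255,"z":0,"wx":0,"wy":0,"wz":-28,"hand":1},{"x":-260,"y":292,"z":0,"wx":0,"wy":0,"wz":-32,"hand":1},{"x":-293,"y":329,"z":20,"wx":0,"wy":0,"wz":-32.9,"hand":1},{"x":-326,"y":366,"z":40,"wx":0,"wy":0,"wz":-32.9,"hand":1}]' 60; python3 go.py -76 -78 110
```

```text
time_s: 1.6
eef_pos: [0.4235, 0.0627, 0.1946]
eef_rot: [2.032, 2.392, 0.004]
wrist_force: [1.5, -0.2, 0.8]
finger_gap: -0.001
t 1.6 jig pos mm [-119.2   90.4  194.6] F jig [ 1.4 -0.4  0.8] gap -0.0
shift mm [-168.4   42.8   84.8] turn deg [0.21 0.02 0.03] world [ 0.493 -0.097  0.11 ]
```

```bash
python3 -m creep '[{"x":-40,"y":10,"z":20,"wx":0,"wy":0,"wz":0,"hand":1},{"x":-80,"y":20,"z":40,"wx":0,"wy":0,"wz":0,"hand":1},{"x":-120,"y":30,"z":60,"wx":0,"wy":0,"wz":0,"hand":1},{"x":-150,"y":40,"z":75,"wx":0,"wy":0,"wz":0,"hand":1},{"x":-166,"y":42,"z":82,"wx":0,"wy":0,"wz":0,"hand":1},{"x":-166,"y":42,"z":82,"wx":0,"wy":0,"wz":0,"hand":1},{"x":-166,"y":42,"z":82,"wx":0,"wy":0,"wz":0,"hand":1}]' 60; python3 go.py -78 -78 30
python3 - <<'E'
from h import *
im,d=pic('scene','scene1.png'); cv2.imwrite('pics/scene1c.png',cv2.resize(im[130:290,240:440,::-1],None,fx=3.9,fy=3.7,interpolation=cv2.INTER_CUBIC))
E
```

```text
time_s: 2.3
eef_pos: [0.4906, -0.0918, 0.1124]
eef_rot: [-2.034, -2.394, -0.001]
wrist_force: [0.8, 0.5, 0.2]
finger_gap: -0.001
t 2.3 jig pos mm [-77.8 -72.9 112.4] F jig [0.9 0.4 0.2] gap -0.0
shift mm [-5.2 -0.2 82.4] turn deg [ 0.02 -0.05  0.04] world [ 0.491 -0.097  0.03 ]
```

View pics/scene1c.png

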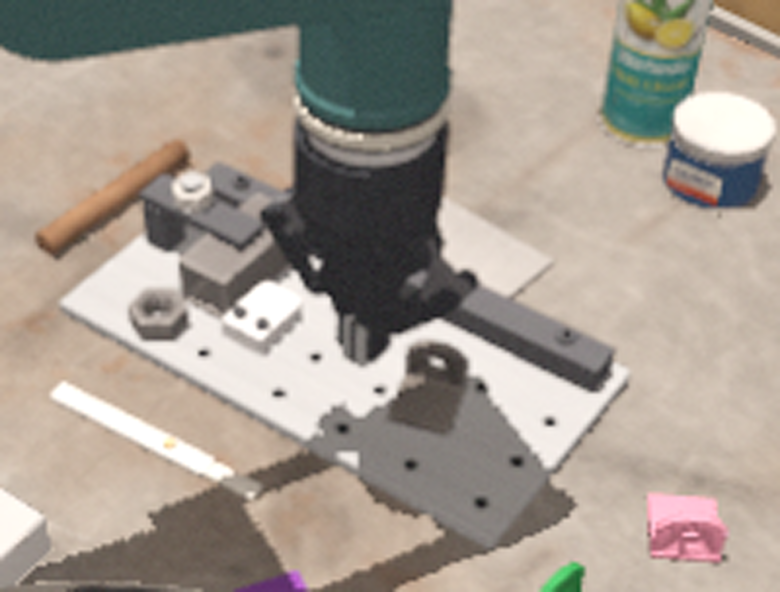

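The shut fingers point down in front of the bracket, tip near crop (362,355), and are clear of everything. Descending to just above the plate.

```bash
python3 -m creep '[{"x":-5,"y":0,"z":30,"wx":0,"wy":0,"wz":0,"hand":1},{"x":-5,"y":0,"z":60,"wx":0,"wy":0,"wz":0,"hand":1},{"x":-5,"y":0,"z":82,"wx":0,"wy":0,"wz":0,"hand":1},{"x":-5,"y":0,"z":92,"wx":0,"wy":0,"wz":0,"hand":1},{"x":-5,"y":0,"z":97,"wx":0,"wy":0,"wz":0,"hand":1},{"x":-5,"y":0,"z":97,"wx":0,"wy":0,"wz":0,"hand":1},{"x":-5,"y":0,"z":97,"wx":0,"wy":0,"wz":0,"hand":1}]' 60; python3 go.py -78 -78 15
python3 - <<'E'
from h import *
im,d=pic('scene','scene2.png'); cv2.imwrite('pics/scene2c.png',cv2.resize(im[180:280,290:420,::-1],None,fx=6,fy=6,interpolation=cv2.INTER_CUBIC))
E
```

```text
time_s: 3.05
eef_pos: [0.4926, -0.0973, 0.0164]
eef_rot: [2.032, 2.393, 0.002]
wrist_force: [-0.2, -0.6, -0.2]
finger_gap: 0.003
t 3.05 jig pos mm [-76.7 -78.7  16.4] F jig [-0.3 -0.6 -0.2] gap 0.0
shift mm [ 0.7 -1.3  1.4] turn deg [0.15 0.07 0.07] world [ 0.491 -0.097  0.015]
```

View pics/scene2c.png

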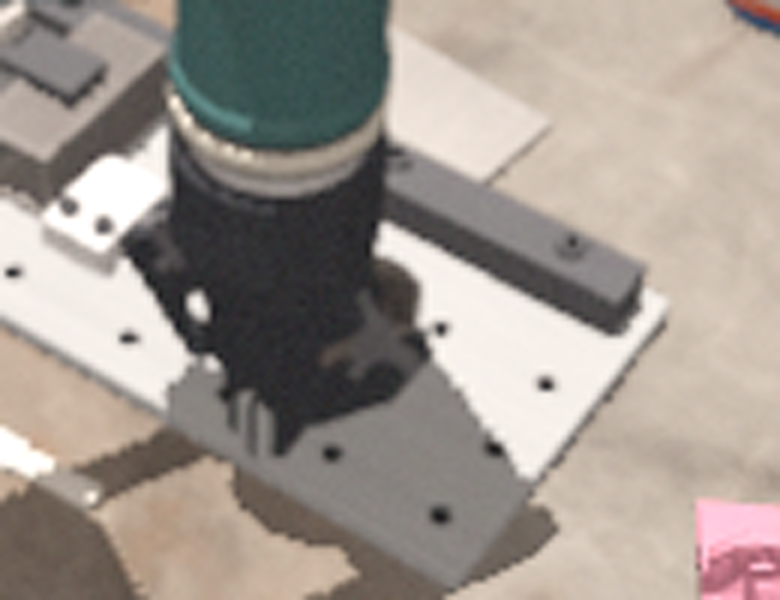

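```bash
python3 -m creep '[{"x":0,"y":0,"z":1,"wx":0,"wy":0,"wz":0,"hand":1},{"x":0,"y":5,"z":2,"wx":0,"wy":0,"wz":0,"hand":1},{"x":0,"y":11,"z":2,"wx":0,"wy":0,"wz":0,"hand":1},{"x":0,"y":16,"z":2,"wx":0,"wy":0,"wz":0,"hand":1},{"x":0,"y":19,"z":2,"wx":0,"wy":0,"wz":0,"hand":1},{"x":0,"y":22,"z":2,"wx":0,"wy":0,"wz":0,"hand":1},{"x":0,"y":25,"z":2,"wx":0,"wy":0,"wz":0,"hand":1},{"x":0,"y":28,"z":2,"wx":0,"wy":0,"wz":0,"hand":1},{"x":0,"y":31,"z":2,"wx":0,"wy":0,"wz":0,"hand":1},{"x":0,"y":34,"z":2,"wx":0,"wy":0,"wz":0,"hand":1}]' 60; python3 go.py
python3 - <<'E'
from h import *
im,d=pic('scene','scene3.png'); cv2.imwrite('pics/scene3c.png',cv2.resize(im[180:280,290:420,::-1],None,fx=6,fy=6,interpolation=cv2.INTER_CUBIC))
im,d=pic('top','top3.png'); cv2.imwrite('pics/top3c.png',cv2.resize(im[150:250,265:410,::-1],None,fx=5.5,fy=5.5,interpolation=cv2.INTER_CUBIC))
E
```

```text
time_s: 4.1
eef_pos: [0.525, -0.0917, 0.0128]
eef_rot: [-2.033, -2.394, 0.0]
wrist_force: [-1.4, 0.7, -0.3]
finger_gap: 0.003
t 4.1 jig pos mm [-43.9 -78.4  12.8] F jig [-1.2  0.9 -0.3] gap 0.0
```

View pics/scene3c.png

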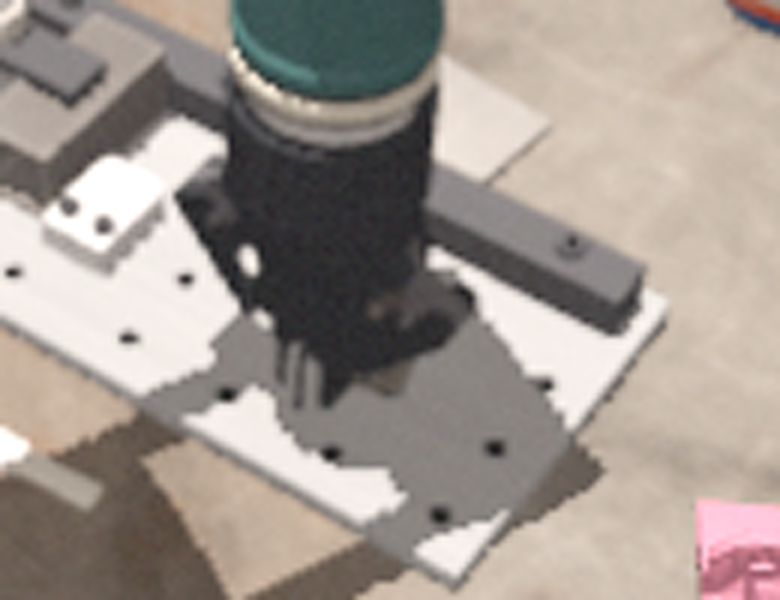

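View pics/top3c.png

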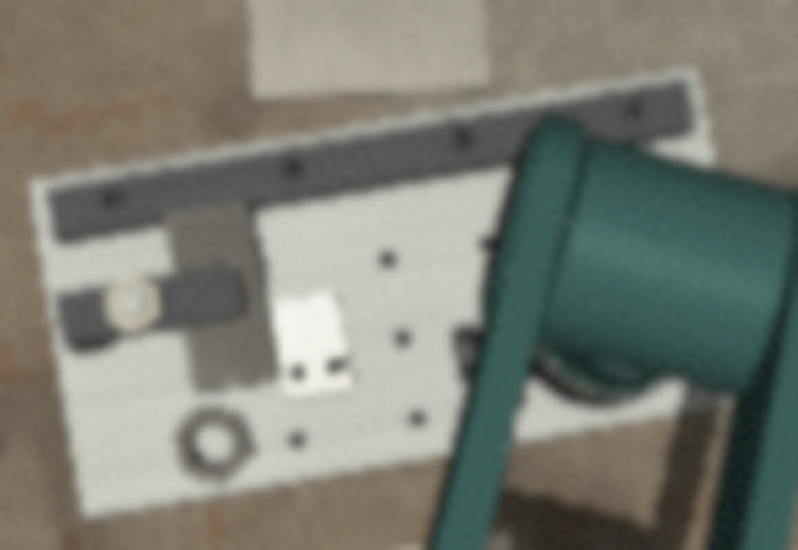

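The foot's right front corner shows at crop (405,390) beside the fingers, and it has started to move. Continuing, raised by 1 mm.

```bash
python3 -m creep '[{"x":0,"y":3,"z":-1,"wx":0,"wy":0,"wz":0,"hand":1},{"x":0,"y":6,"z":-1,"wx":0,"wy":0,"wz":0,"hand":1},{"x":0,"y":9,"z":-1,"wx":0,"wy":0,"wz":0,"hand":1},{"x":0,"y":12,"z":-1,"wx":0,"wy":0,"wz":0,"hand":1},{"x":0,"y":15,"z":-1,"wx":0,"wy":0,"wz":0,"hand":1},{"x":0,"y":18,"z":-1,"wx":0,"wy":0,"wz":0,"hand":1},{"x":0,"y":20,"z":-1,"wx":0,"wy":0,"wz":0,"hand":1},{"x":0,"y":20,"z":-1,"wx":0,"wy":0,"wz":0,"hand":1}]' 60; python3 go.py
python3 - <<'E'
from h import *
im,d=pic('scene','scene4.png'); cv2.imwrite('pics/scene4c.png',cv2.resize(im[180:280,290:420,::-1],None,fx=6,fy=6,interpolation=cv2.INTER_CUBIC))
E
```

```text
time_s: 5.0
eef_pos: [0.5452, -0.0885, 0.0139]
eef_rot: [2.034, 2.394, 0.0]
wrist_force: [-0.2, 0.5, 0.0]
finger_gap: 0.002
t 5.0 jig pos mm [-23.5 -78.5  13.9] F jig [-0.2  0.6  0. ] gap 0.0
```

View pics/scene4c.png

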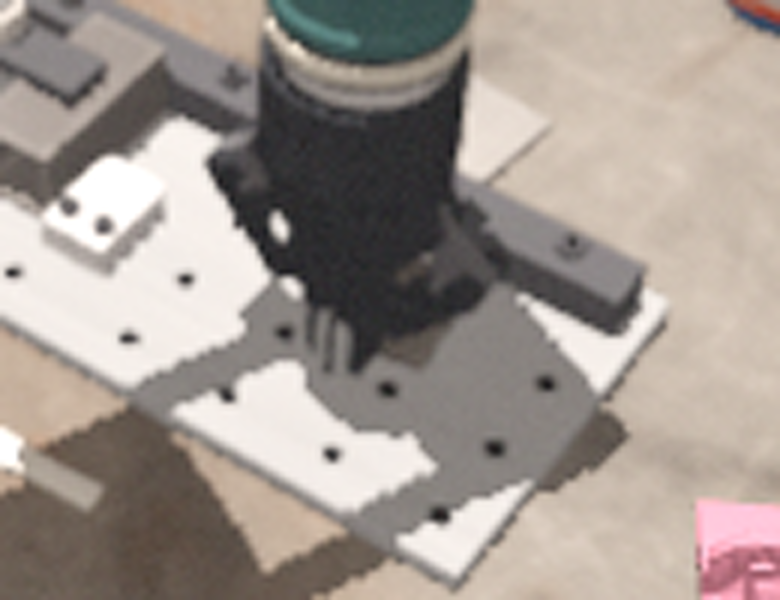

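The foot's visible front edge, ending at (430,365), now runs parallel to the plate edge, so the bracket has squared up to the tool. Continuing to the rail.

```bash
python3 -m creep '[{"x":0,"y":3,"z":0,"wx":0,"wy":0,"wz":0,"hand":1},{"x":0,"y":6,"z":0,"wx":0,"wy":0,"wz":0,"hand":1},{"x":0,"y":9,"z":0,"wx":0,"wy":0,"wz":0,"hand":1},{"x":0,"y":11,"z":0,"wx":0,"wy":0,"wz":0,"hand":1},{"x":0,"y":13,"z":0,"wx":0,"wy":0,"wz":0,"hand":1},{"x":0,"y":14,"z":0,"wx":0,"wy":0,"wz":0,"hand":1},{"x":0,"y":14,"z":0,"wx":0,"wy":0,"wz":0,"hand":1}]' 60; python3 go.py
```

```text
time_s: 5.75
eef_pos: [0.5589, -0.0864, 0.0139]
eef_rot: [2.034, 2.394, 0.0]
wrist_force: [-0.8, 0.4, 0.3]
finger_gap: -0.0
t 5.75 jig pos mm [ -9.6 -78.5  13.9] F jig [-0.8  0.6  0.3] gap -0.0
```

```bash
python3 -m creep '[{"x":0,"y":1,"z":0,"wx":0,"wy":0,"wz":0,"hand":1},{"x":0,"y":2,"z":0,"wx":0,"wy":0,"wz":0,"hand":1},{"x":0,"y":2,"z":0,"wx":0,"wy":0,"wz":0,"hand":1}]' 60; python3 go.py;  python3 -m creep '[{"x":0,"y":1,"z":0,"wx":0,"wy":0,"wz":0,"hand":1},{"x":0,"y":2,"z":0,"wx":0,"wy":0,"wz":0,"hand":1},{"x":0,"y":2,"z":0,"wx":0,"wy":0,"wz":0,"hand":1}]' 60; python3 go.py
```

```text
time_s: 6.05
eef_pos: [0.5607, -0.086, 0.0139]
eef_rot: [2.034, 2.394, 0.0]
wrist_force: [-1.4, 0.0, 1.0]
finger_gap: -0.0
t 6.05 jig pos mm [ -7.8 -78.5  13.9] F jig [-1.4  0.3  1. ] gap -0.0
time_s: 6.35
eef_pos: [0.5628, -0.0857, 0.0139]
eef_rot: [2.034, 2.394, 0.0]
wrist_force: [-0.7, -0.6, -0.0]
finger_gap: -0.003
t 6.35 jig pos mm [ -5.6 -78.5  13.9] F jig [-0.8 -0.4 -0. ] gap -0.0
```

```bash
python3 -m creep '[{"x":0,"y":1,"z":0,"wx":0,"wy":0,"wz":0,"hand":1},{"x":0,"y":1.5,"z":0,"wx":0,"wy":0,"wz":0,"hand":1},{"x":0,"y":1.5,"z":0,"wx":0,"wy":0,"wz":0,"hand":1}]' 60; python3 go.py;python3 - <<'E'
from h import *
im,d=pic('scene','scene5.png'); cv2.imwrite('pics/scene5c.png',cv2.resize(im[180:280,290:420,::-1],None,fx=6,fy=6,interpolation=cv2.INTER_CUBIC))
E
```

```text
time_s: 6.65
eef_pos: [0.564, -0.0854, 0.0139]
eef_rot: [-2.034, -2.394, 0.0]
wrist_force: [-1.0, -0.5, 1.3]
finger_gap: 0.004
t 6.65 jig pos mm [ -4.4 -78.5  13.9] F jig [-1.  -0.3  1.3] gap 0.0
```

View pics/scene5c.png

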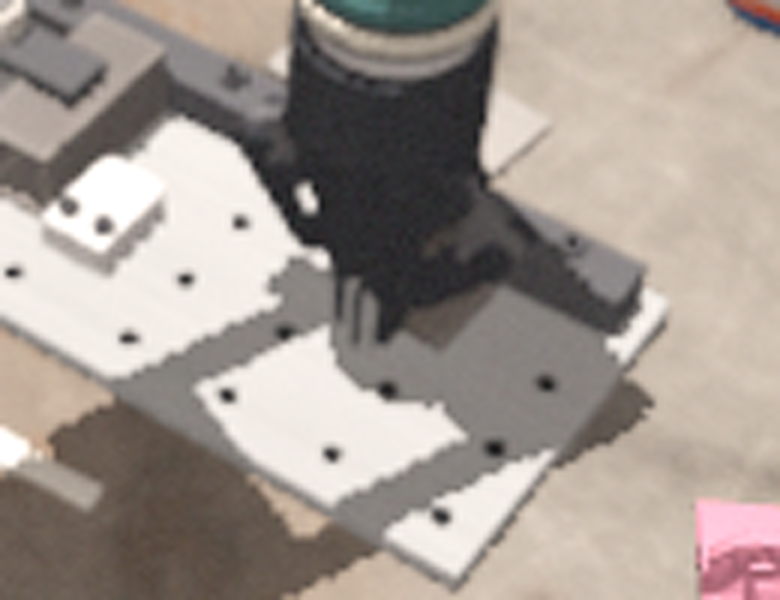

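Run:
```python
from fit import *
J=[.5557,-.0073,.1617]
def jig(uv,z):
    W=p2w('scene',uv,z=z); c,s=np.cos(J[2]),np.sin(J[2]); d=W[:,:2]-J[:2]; return np.c_[c*d[:,0]+s*d[:,1],-s*d[:,0]+c*d[:,1]]*1e3
g=lambda L:np.array(L)/6.+[290,180]-.4
print(jig(g([(447,350),(505,288)]),.018), jig(g([(401,333)]),.018))
```

```text
[[   4.92863095 -109.45214814]
 [  47.46950722 -111.01068305]] [[  1.44494255 -89.61809081]]
```

```bash
for i in 1; do python3 -m creep '[{"x":0,"y":1,"z":0,"wx":0,"wy":0,"wz":0,"hand":1},{"x":0,"y":1,"z":0,"wx":0,"wy":0,"wz":0,"hand":1}]' 60|tail -2; python3 go.py;  python3 -m creep '[{"x":0,"y":1,"z":0,"wx":0,"wy":0,"wz":0,"hand":1},{"x":0,"y":1,"z":0,"wx":0,"wy":0,"wz":0,"hand":1}]' 60|tail -2; python3 go.py; done
```

```text
wrist_force: [-3.9, -0.3, 2.0]
finger_gap: 0.0
t 6.9 jig pos mm [ -4.1 -78.5  13.8] F jig [-3.9  0.3  2. ] gap 0.0
wrist_force: [-7.5, -2.4, 4.1]
finger_gap: 0.003
t 7.1 jig pos mm [ -3.9 -78.5  13.7] F jig [-7.8 -1.1  4.1] gap 0.0
```

```bash
python3 -m creep '[{"x":0,"y":1,"z":0,"wx":0,"wy":0,"wz":0,"hand":1},{"x":0,"y":1,"z":0,"wx":0,"wy":0,"wz":0,"hand":1},{"x":0,"y":1,"z":0,"wx":0,"wy":0,"wz":0,"hand":1},{"x":0,"y":1,"z":0,"wx":0,"wy":0,"wz":0,"hand":1}]' 60|tail -2; python3 go.py
python3 - <<'E'
from h import *
im,d=pic('scene','scene6.png'); cv2.imwrite('pics/scene6c.png',cv2.resize(im[200:260,330:410,::-1],None,fx=10,fy=10,interpolation=cv2.INTER_CUBIC))
E
```

```text
wrist_force: [-9.7, -0.9, 5.4]
finger_gap: 0.005
t 7.5 jig pos mm [ -3.8 -78.5  13.7] F jig [-9.7  0.7  5.4] gap 0.0
```

View pics/scene6c.png

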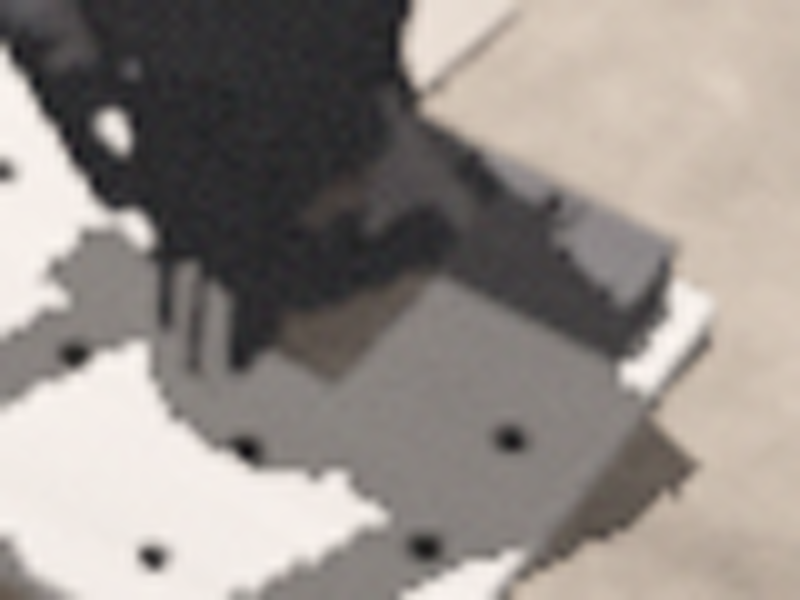

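Wrist force shows a firm stop at the rail (about 10 N), and the foot looks parallel to it. Backing off and going round to the bracket's -y side.

```bash
python3 -m creep '[{"x":0,"y":-4,"z":0,"wx":0,"wy":0,"wz":0,"hand":1},{"x":0,"y":-12,"z":-2,"wx":0,"wy":0,"wz":0,"hand":1},{"x":0,"y":-35,"z":-10,"wx":0,"wy":0,"wz":0,"hand":1},{"x":-30,"y":-55,"z":-40,"wx":0,"wy":0,"wz":0,"hand":1},{"x":-65,"y":-55,"z":-70,"wx":0,"wy":0,"wz":0,"hand":1},{"x":-67,"y":-55,"z":-70,"wx":0,"wy":0,"wz":0,"hand":1}]' 60|tail -2; python3 go.py
python3 - <<'E'
from h import *
im,d=pic('scene','scene7.png'); cv2.imwrite('pics/scene7c.png',cv2.resize(im[160:280,240:410,::-1],None,fx=4.5,fy=4.5,interpolation=cv2.INTER_CUBIC))
im,d=pic('top','top7.png'); cv2.imwrite('pics/top7c.png',cv2.resize(im[150:250,265:410,::-1],None,fx=5.5,fy=5.5,interpolation=cv2.INTER_CUBIC))
E
```

```text
wrist_force: [0.3, 0.2, 1.2]
finger_gap: 0.002
t 8.15 jig pos mm [ -53.5 -150.7   89.9] F jig [0.3 0.1 1.2] gap 0.0
```

View pics/scene7c.png

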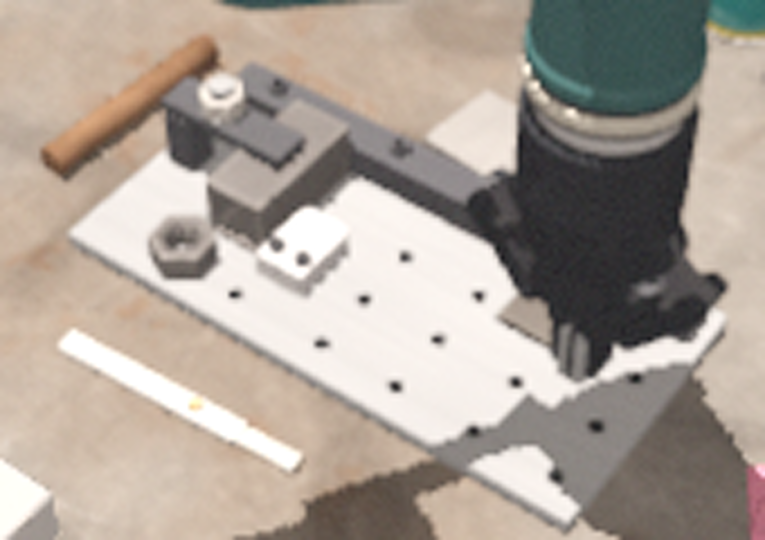

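View pics/top7c.png

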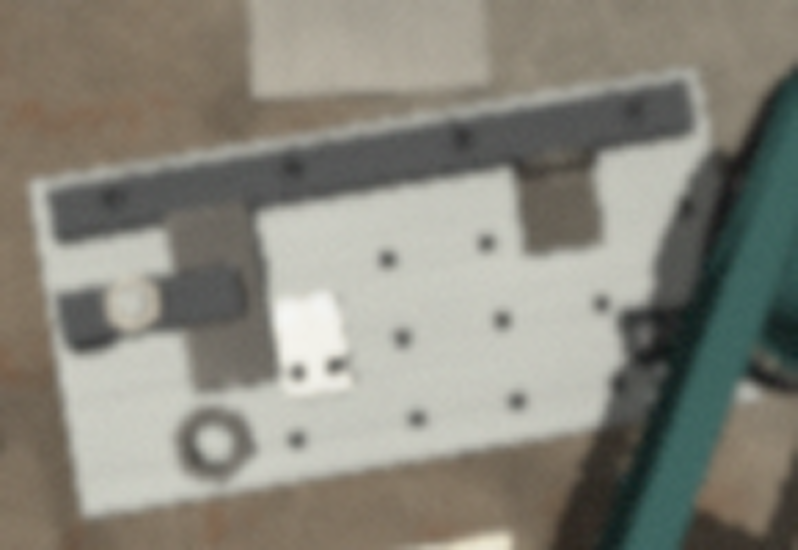

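```bash
cat > br.py <<'E'
from fit import *; import sys
from scipy.optimize import least_squares
J=[.5557,-.0073,.1617]
# fit bracket foot front/sides in top image by subpixel edge search, from jig-frame guess
def jigpt(W):
    c,s=np.cos(J[2]),np.sin(J[2]); d=W[:,:2]-J[:2]; return np.c_[c*d[:,0]+s*d[:,1],-s*d[:,0]+c*d[:,1]]
def resample(im,x0,x1,y0,y1,z,step=.0005):
    xs=np.arange(x1,x0,-step); ys=np.arange(y1,y0,-step); gx,gy=np.meshgrid(xs,ys,indexing='ij')
    u=w2p('top',T(J,np.c_[gx.ravel(),gy.ravel(),np.full(gx.size,z)])).reshape(gx.shape+(2,)).astype(np.float32)
    return cv2.remap(im,u[...,0],u[...,1],cv2.INTER_CUBIC),xs,ys
im=cv2.imread('pics/'+sys.argv[1]); yb=float(sys.argv[2])/1e3
g,xs,ys=resample(im,-.03,.06,yb-.05,yb+.05,.018)
cv2.imwrite('pics/rect.png',cv2.resize(g,None,fx=3.5,fy=3.5))
G=cv2.GaussianBlur(g,(5,5),0).astype(float).mean(2)
# side edges: for each x row in foot range
L=[];Rr=[];F=[]
for i,x in enumerate(xs):
    if .009<x<.036:
        d=np.diff(G[i]); l=np.argmin(d); r=np.argmax(d)
        L.append((x,ys[l]));Rr.append((x,ys[r]))
m=(np.median([a[1] for a in L])+np.median([a[1] for a in Rr]))/2
for j,y in enumerate(ys):
    if abs(y-m)<.014:
        c=G[:,j]; d=np.diff(c); ok=(xs[:-1]<.025); k=np.argmax(np.where(ok,d,-9)); F.append((y,xs[k]))
for n,P in(('left',L),('right',Rr),('front',F)):
    P=np.array(P); k=np.polyfit(P[:,0],P[:,1],1); res=P[:,1]-np.polyval(k,P[:,0]); ok=abs(res)<.002
    k=np.polyfit(P[ok,0],P[ok,1],1); print(n,'slope',k[0].round(3),'median mm',(np.median(P[:,1])*1e3).round(1),ok.mean().round(2))
E
python3 br.py top7.png -89; python3 go.py 20 -145 14
```

```text
left slope -0.139 median mm -67.0 0.67
right slope -0.145 median mm -107.0 0.2
front slope 0.117 median mm 3.5 0.16
t 8.25 jig pos mm [ -55.6 -146.5   85.1] F jig [-0.5  0.1 -0.3] gap 0.0
shift mm [ 1.6 75.3 71.4] turn deg [ 0.2   0.06 -0.06] world [ 0.599 -0.147  0.014]
```

View pics/rect.png

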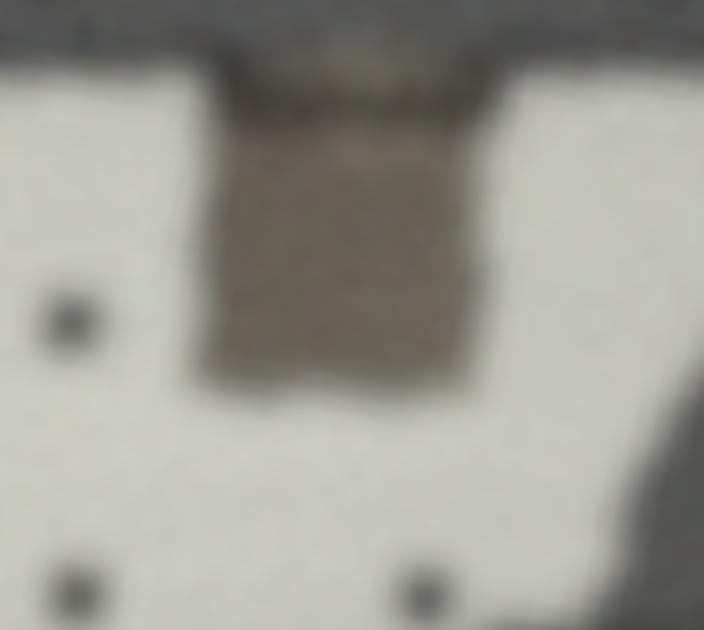

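Rectified to the jig, the bracket stands at the rail, front edge at x≈4.6 mm (flush would be 5). It is square to within about 0.03 rad. My sub-pixel slope fit was too noisy to trust. I'll press once more, centred on the bracket, to be certain.

```bash
python3 go.py -30 -92 20; python3 -m creep '[{"x":27,"y":0,"z":20,"wx":0,"wy":0,"wz":0,"hand":1},{"x":54,"y":2,"z":45,"wx":0,"wy":0,"wz":0,"hand":1},{"x":55,"y":18,"z":64,"wx":0,"wy":0,"wz":0,"hand":1},{"x":55,"y":26,"z":70,"wx":0,"wy":0,"wz":0,"hand":1},{"x":55,"y":34,"z":71,"wx":0,"wy":0,"wz":0,"hand":1},{"x":55,"y":42,"z":71,"wx":0,"wy":0,"wz":0,"hand":1},{"x":55,"y":46,"z":71,"wx":0,"wy":0,"wz":0,"hand":1},{"x":55,"y":46,"z":71,"wx":0,"wy":0,"wz":0,"hand":1}]' 60|tail -2; python3 go.py
```

```text
t 8.25 jig pos mm [ -55.6 -146.5   85.1] F jig [-0.5  0.1 -0.3] gap 0.0
shift mm [54.6 25.3 65.2] turn deg [ 0.2   0.06 -0.06] world [ 0.541 -0.103  0.02 ]
wrist_force: [0.6, 0.2, -0.0]
finger_gap: 0.0
t 9.05 jig pos mm [-10.  -89.9  12.2] F jig [ 0.6  0.1 -0. ] gap 0.0
```

```bash
python3 -m creep '[{"x":0,"y":2,"z":-1.5,"wx":0,"wy":0,"wz":0,"hand":1},{"x":0,"y":4,"z":-1.5,"wx":0,"wy":0,"wz":0,"hand":1},{"x":0,"y":6,"z":-1.5,"wx":0,"wy":0,"wz":0,"hand":1},{"x":0,"y":7.5,"z":-1.5,"wx":0,"wy":0,"wz":0,"hand":1},{"x":0,"y":9,"z":-1.5,"wx":0,"wy":0,"wz":0,"hand":1},{"x":0,"y":9,"z":-1.5,"wx":0,"wy":0,"wz":0,"hand":1},{"x":0,"y":9,"z":-1.5,"wx":0,"wy":0,"wz":0,"hand":1},{"x":0,"y":9,"z":-1.5,"wx":0,"wy":0,"wz":0,"hand":1}]' 60|tail -2; python3 go.py 20 -145 14
```

```text
wrist_force: [-6.6, -2.4, 4.6]
finger_gap: 0.002
t 9.85 jig pos mm [ -4.  -90.8  14.2] F jig [-6.9 -1.3  4.6] gap 0.0
shift mm [-54.3  24.    0. ] turn deg [-0.36 -0.01  0.02] world [ 0.599 -0.147  0.014]
```

The stop comes at the same x (-4.0 vs -3.8 mm) at both y positions, so the bracket is flush and square. Going round to the -y side.

```bash
python3 -m creep '[{"x":0,"y":-5,"z":0,"wx":0,"wy":0,"wz":0,"hand":1},{"x":0,"y":-12,"z":-3,"wx":0,"wy":0,"wz":0,"hand":1},{"x":-5,"y":-35,"z":-6,"wx":0,"wy":0,"wz":0,"hand":1},{"x":-40,"y":-35,"z":-6,"wx":0,"wy":0,"wz":0,"hand":1},{"x":-56,"y":-20,"z":-6,"wx":0,"wy":0,"wz":0,"hand":1},{"x":-56,"y":10,"z":-6,"wx":0,"wy":0,"wz":0,"hand":1},{"x":-56,"y":21,"z":-3,"wx":0,"wy":0,"wz":0,"hand":1},{"x":-56,"y":21,"z":0,"wx":0,"wy":0,"wz":0,"hand":1},{"x":-56,"y":21,"z":0,"wx":0,"wy":0,"wz":0,"hand":1}]' 60|tail -2; python3 go.py 20 -145 14
python3 - <<'E'
from h import *
im,d=pic('scene','scene8.png'); cv2.imwrite('pics/scene8c.png',cv2.resize(im[160:280,240:410,::-1],None,fx=4.5,fy=4.5,interpolation=cv2.INTER_CUBIC))
E
```

```text
wrist_force: [-0.4, 0.1, -0.3]
finger_gap: -0.001
t 10.75 jig pos mm [  18.4 -145.5   13.2] F jig [-0.4  0.2 -0.3] gap -0.0
shift mm [ 0.5  1.6 -0.8] turn deg [-0.15 -0.08  0.09] world [ 0.599 -0.147  0.014]
```

View pics/scene8c.png

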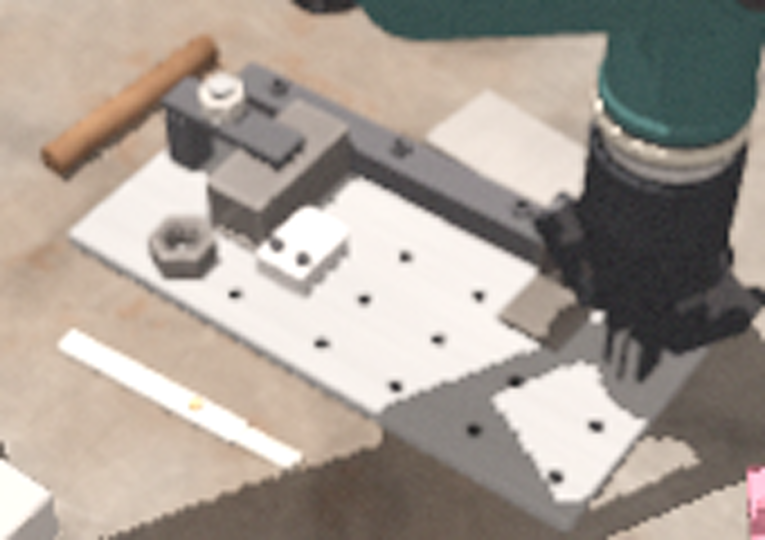

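The tool stands behind the bracket's -y side, tip at crop (628,375), with the bracket at (545,310). Sliding it along the rail.

```bash
python3 -m creep '[{"x":6,"y":1,"z":-1,"wx":0,"wy":0,"wz":0,"hand":1},{"x":12,"y":1,"z":-1,"wx":0,"wy":0,"wz":0,"hand":1},{"x":16,"y":1,"z":-1,"wx":0,"wy":0,"wz":0,"hand":1},{"x":19,"y":1,"z":-1,"wx":0,"wy":0,"wz":0,"hand":1},{"x":22,"y":1,"z":-1,"wx":0,"wy":0,"wz":0,"hand":1},{"x":25,"y":1,"z":-1,"wx":0,"wy":0,"wz":0,"hand":1},{"x":28,"y":1,"z":-1,"wx":0,"wy":0,"wz":0,"hand":1},{"x":31,"y":1,"z":-1,"wx":0,"wy":0,"wz":0,"hand":1},{"x":34,"y":1,"z":-1,"wx":0,"wy":0,"wz":0,"hand":1},{"x":37,"y":1,"z":-1,"wx":0,"wy":0,"wz":0,"hand":1}]' 60|tail -2; python3 go.py
python3 - <<'E'
from h import *
im,d=pic('scene','scene9.png'); cv2.imwrite('pics/scene9c.png',cv2.resize(im[160:280,240:410,::-1],None,fx=4.5,fy=4.5,interpolation=cv2.INTER_CUBIC))
E
```

```text
wrist_force: [-0.6, -0.3, 0.2]
finger_gap: -0.002
t 11.8 jig pos mm [  20.6 -109.5   15.4] F jig [-0.7 -0.2  0.2] gap -0.0
```

View pics/scene9c.png

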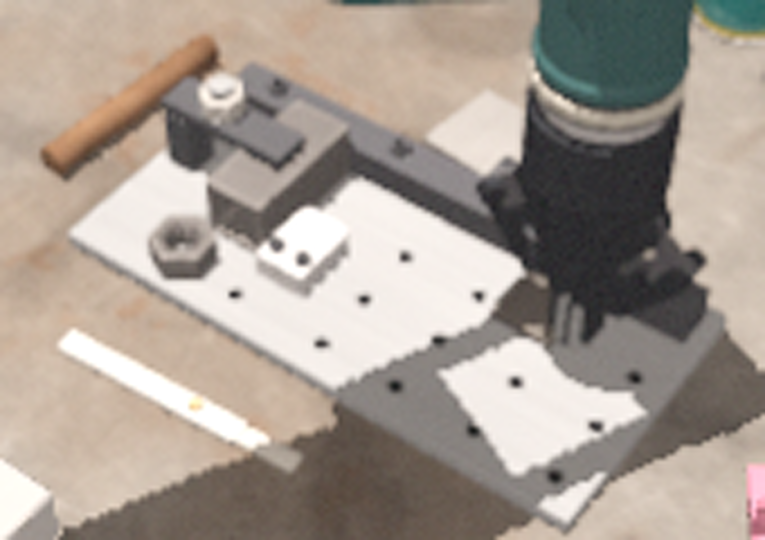

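```bash
python3 -m creep '[{"x":3,"y":0,"z":1,"wx":0,"wy":0,"wz":0,"hand":1},{"x":6,"y":0,"z":1,"wx":0,"wy":0,"wz":0,"hand":1},{"x":9,"y":0,"z":1,"wx":0,"wy":0,"wz":0,"hand":1},{"x":12,"y":0,"z":1,"wx":0,"wy":0,"wz":0,"hand":1},{"x":15,"y":0,"z":1,"wx":0,"wy":0,"wz":0,"hand":1},{"x":18,"y":0,"z":1,"wx":0,"wy":0,"wz":0,"hand":1},{"x":21,"y":0,"z":1,"wx":0,"wy":0,"wz":0,"hand":1},{"x":24,"y":0,"z":1,"wx":0,"wy":0,"wz":0,"hand":1}]' 60|tail -2; python3 go.py
python3 - <<'E'
from h import *
im,d=pic('scene','scene10.png'); cv2.imwrite('pics/scene10c.png',cv2.resize(im[160:280,240:410,::-1],None,fx=4.5,fy=4.5,interpolation=cv2.INTER_CUBIC))
im,d=pic('top','top10.png'); cv2.imwrite('pics/top10c.png',cv2.resize(im[150:250,265:410,::-1],None,fx=5.5,fy=5.5,interpolation=cv2.INTER_CUBIC))
E
```

```text
wrist_force: [0.4, -2.4, 1.1]
finger_gap: 0.003
t 12.65 jig pos mm [ 20.7 -85.2  14.5] F jig [ 0.  -2.5  1.1] gap 0.0
```

View pics/scene10c.png

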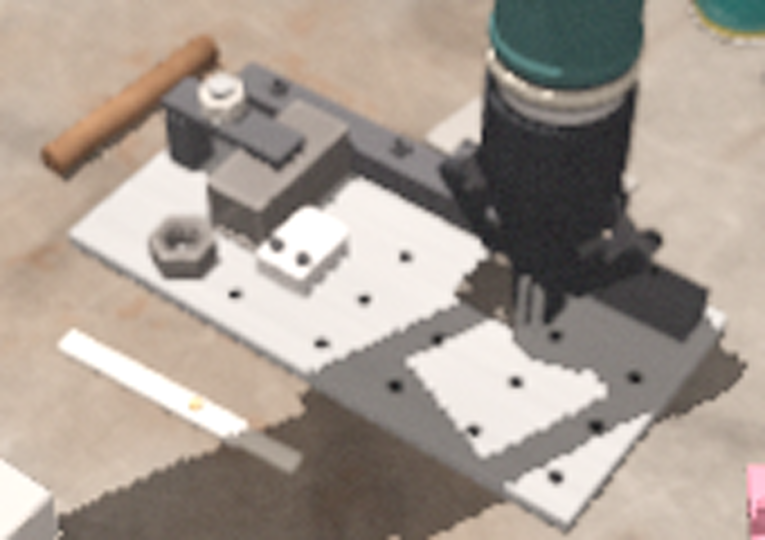

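View pics/top10c.png

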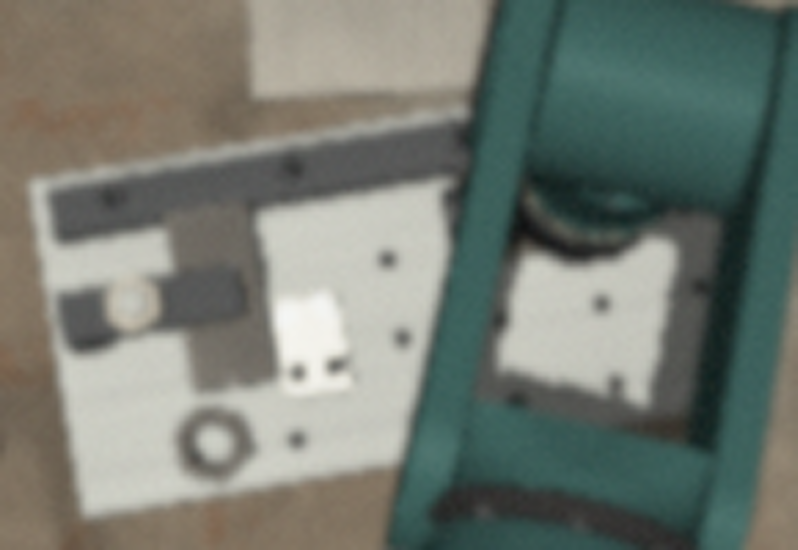

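The foot's left front corner moved from crop (495,318) to (458,293), so the bracket is sliding with the tool (2.5 N). Checking its pose from that corner.

```bash
cat > cj.py <<'E'
from fit import *; import sys,json
J=[.5557,-.0073,.1617]
uv=np.array(json.loads(sys.argv[1]))/4.5+[240,160]-.4
W=p2w('scene',uv,z=float(sys.argv[2]) if len(sys.argv)>2 else .018); c,s=np.cos(J[2]),np.sin(J[2]); d=W[:,:2]-J[:2]; print((np.c_[c*d[:,0]+s*d[:,1],-s*d[:,0]+c*d[:,1]]*1e3).round(1))
E
python3 cj.py '[[458,294],[498,318],[485,262]]'
python3 - <<'E'
import cv2; im=cv2.imread('pics/scene10.png'); cv2.imwrite('pics/s10z.png',cv2.resize(im[205:245,325:385],None,fx=12,fy=12,interpolation=cv2.INTER_CUBIC))
E
```

```text
[[  7.  -41.3]
 [  5.5 -68.9]
 [ 36.  -39.9]]
```

View pics/s10z.png

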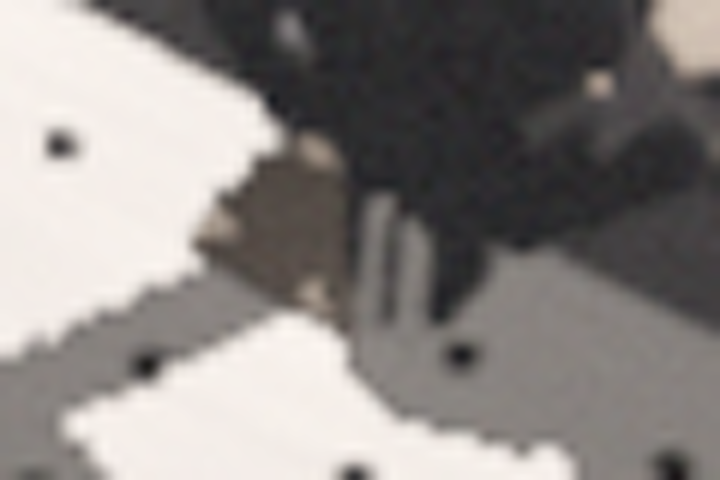

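```bash
python3 -m creep '[{"x":4,"y":0,"z":0,"wx":0,"wy":0,"wz":0,"hand":1},{"x":8,"y":0,"z":0,"wx":0,"wy":0,"wz":0,"hand":1},{"x":12,"y":0,"z":0,"wx":0,"wy":0,"wz":0,"hand":1},{"x":16,"y":0,"z":0,"wx":0,"wy":0,"wz":0,"hand":1},{"x":20,"y":0,"z":0,"wx":0,"wy":0,"wz":0,"hand":1},{"x":24,"y":0,"z":0,"wx":0,"wy":0,"wz":0,"hand":1},{"x":28,"y":0,"z":0,"wx":0,"wy":0,"wz":0,"hand":1},{"x":32,"y":0,"z":0,"wx":0,"wy":0,"wz":0,"hand":1},{"x":36,"y":0,"z":0,"wx":0,"wy":0,"wz":0,"hand":1},{"x":40,"y":0,"z":0,"wx":0,"wy":0,"wz":0,"hand":1}]' 60|tail -2; python3 go.py
python3 - <<'E'
from h import *
im,d=pic('scene','scene11.png'); cv2.imwrite('pics/scene11c.png',cv2.resize(im[160:280,240:410,::-1],None,fx=4.5,fy=4.5,interpolation=cv2.INTER_CUBIC))
E
```

```text
wrist_force: [0.7, -0.1, 0.3]
finger_gap: -0.001
t 13.75 jig pos mm [ 20.5 -45.   14.3] F jig [ 0.7 -0.2  0.3] gap -0.0
```

View pics/scene11c.png

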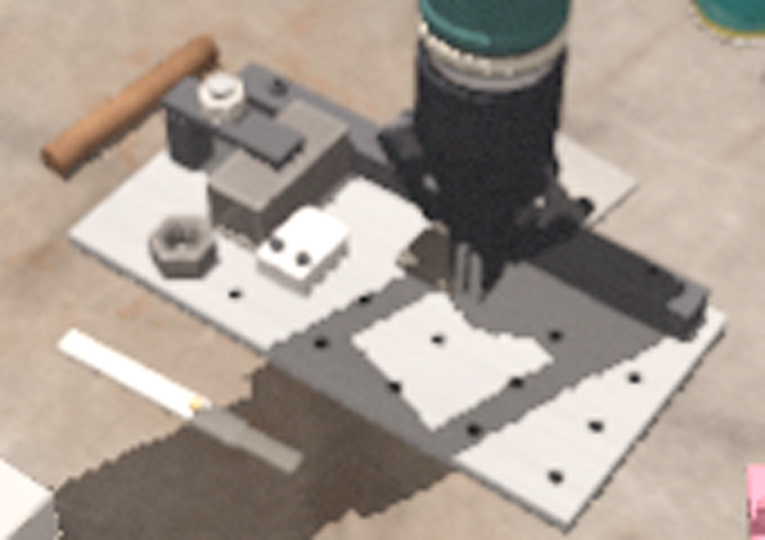

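```bash
python3 cj.py '[[399,261],[428,226],[440,285]]'
python3 - <<'E'
import cv2; im=cv2.imread('pics/scene11.png'); cv2.imwrite('pics/s11z.png',cv2.resize(im[195:235,310:370],None,fx=12,fy=12,interpolation=cv2.INTER_CUBIC))
E
```

```text
[[  7.8  -0.5]
 [ 40.    2.1]
 [  6.6 -29.5]]
```

View pics/s11z.png

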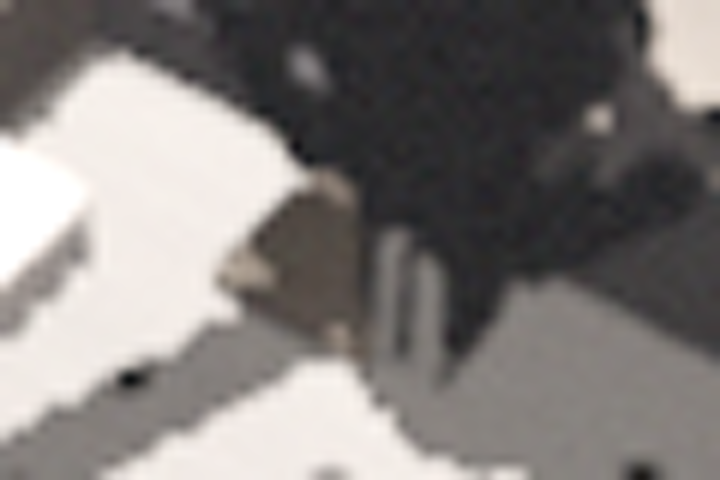

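The foot's front left corner is now at jig y≈0, so the bracket centre is at ≈-21. Front edge and side edge are square within reading error. Continuing up to the plunger.

```bash
python3 -m creep '[{"x":3,"y":0,"z":0,"wx":0,"wy":0,"wz":0,"hand":1},{"x":6,"y":0,"z":0,"wx":0,"wy":0,"wz":0,"hand":1},{"x":9,"y":0,"z":0,"wx":0,"wy":0,"wz":0,"hand":1},{"x":12,"y":0,"z":0,"wx":0,"wy":0,"wz":0,"hand":1},{"x":15,"y":0,"z":0,"wx":0,"wy":0,"wz":0,"hand":1},{"x":18,"y":0,"z":0,"wx":0,"wy":0,"wz":0,"hand":1},{"x":21,"y":0,"z":0,"wx":0,"wy":0,"wz":0,"hand":1},{"x":24,"y":0,"z":0,"wx":0,"wy":0,"wz":0,"hand":1},{"x":27,"y":0,"z":0,"wx":0,"wy":0,"wz":0,"hand":1},{"x":30,"y":0,"z":0,"wx":0,"wy":0,"wz":0,"hand":1}]' 60|tail -2; python3 go.py
python3 -m creep '[{"x":2,"y":0,"z":0,"wx":0,"wy":0,"wz":0,"hand":1},{"x":4,"y":0,"z":0,"wx":0,"wy":0,"wz":0,"hand":1},{"x":6,"y":0,"z":0,"wx":0,"wy":0,"wz":0,"hand":1},{"x":8,"y":0,"z":0,"wx":0,"wy":0,"wz":0,"hand":1}]' 60|tail -2; python3 go.py
python3 - <<'E'
from h import *
im,d=pic('scene','scene12.png'); cv2.imwrite('pics/scene12c.png',cv2.resize(im[170:250,260:380,::-1],None,fx=6.5,fy=6.5,interpolation=cv2.INTER_CUBIC))
E
```

```text
wrist_force: [0.3, -0.7, 0.1]
finger_gap: -0.001
t 14.8 jig pos mm [ 20.6 -15.2  14.4] F jig [ 0.2 -0.8  0.1] gap -0.0
wrist_force: [0.8, -3.7, -0.2]
finger_gap: 0.002
t 15.2 jig pos mm [20.8 -7.8 14.5] F jig [ 0.2 -3.8 -0.2] gap 0.0
```

View pics/scene12c.png

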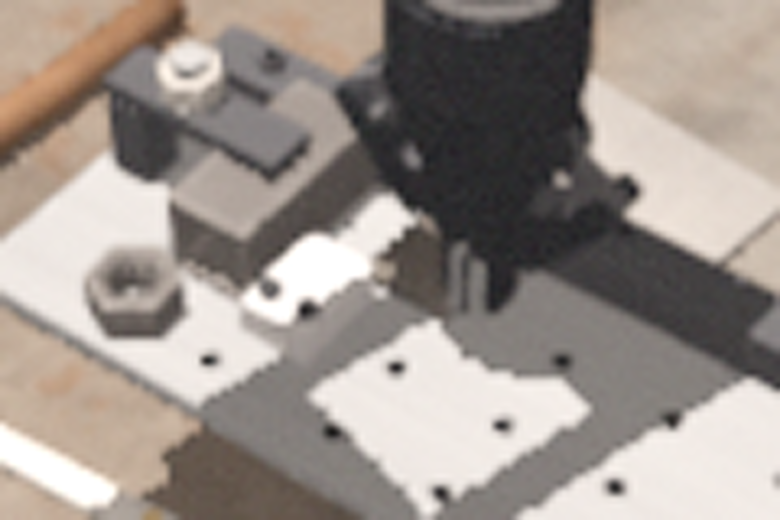

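The bracket is entering the lane and the plunger resists with about 4 N. The gripper's left knuckle at crop (360,95) will approach the tube and strap clamp, so I check its clearance from the depth image first.

```bash
python3 go.py
python3 - <<'E'
from fit import *
J=[.5557,-.0073,.1617]; d=np.load('pics/scene12.png.npy'); im=cv2.imread('pics/scene12.png')
v,u=np.mgrid[170:245,290:365]; v=v.ravel();u=u.ravel(); D=d[v,u]; ok=D>0
W=p2w('scene',np.c_[u,v][ok],d=D[ok]); g=im[v,u][ok].astype(int).mean(1)
c,s=np.cos(J[2]),np.sin(J[2]); e=W[:,:2]-J[:2]; P=np.c_[c*e[:,0]+s*e[:,1],-s*e[:,0]+c*e[:,1],W[:,2]]*1e3
tool=np.array([20.8,-7.8,14.5])
for z in range(15,150,8):
    m=(P[:,2]>=z)&(P[:,2]<z+8)&(g<75)&(abs(P[:,0]-20)<50)&(P[:,1]<62)
    if m.sum(): q=P[m]-tool; print(z,m.sum(),'y rel',q[:,1].min().round(),q[:,1].max().round(),'x rel',q[:,0].min().round(),q[:,0].max().round())
E
```

```text
t 15.25 jig pos mm [20.9 -7.8 14.6] F jig [-0.2 -2.3 -0.6] gap 0.0
15 83 y rel -90.0 70.0 x rel -47.0 34.0
23 52 y rel -71.0 14.0 x rel -7.0 36.0
31 94 y rel -69.0 14.0 x rel -7.0 49.0
39 52 y rel -69.0 14.0 x rel -10.0 47.0
47 9 y rel -14.0 11.0 x rel -11.0 -5.0
55 22 y rel -28.0 22.0 x rel -13.0 -3.0
63 67 y rel -34.0 34.0 x rel -14.0 8.0
71 62 y rel -39.0 41.0 x rel -14.0 12.0
79 61 y rel -45.0 51.0 x rel -18.0 10.0
87 77 y rel -54.0 53.0 x rel -18.0 4.0
95 73 y rel -61.0 56.0 x rel -17.0 -1.0
103 97 y rel -60.0 57.0 x rel -19.0 6.0
111 66 y rel -45.0 47.0 x rel -21.0 -3.0
119 70 y rel -42.0 40.0 x rel -20.0 4.0
127 30 y rel -41.0 -12.0 x rel -12.0 6.0
135 17 y rel -38.0 -27.0 x rel -12.0 1.0
143 49 y rel -38.0 26.0 x rel -37.0 1.0
```

Below z=87 mm the gripper reaches at most ~51 mm ahead of the tool. At home (tool y≈20) that is y≈71, just short of the clamp at 74, and the strap itself is lower. Continuing slowly past the plunger.

```bash
python3 -m creep '[{"x":2,"y":0,"z":0,"wx":0,"wy":0,"wz":0,"hand":1},{"x":4,"y":0,"z":0,"wx":0,"wy":0,"wz":0,"hand":1},{"x":6,"y":0,"z":0,"wx":0,"wy":0,"wz":0,"hand":1},{"x":8,"y":0,"z":0,"wx":0,"wy":0,"wz":0,"hand":1}]' 60|tail -2; python3 go.py
python3 -m creep '[{"x":2,"y":0,"z":0,"wx":0,"wy":0,"wz":0,"hand":1},{"x":4,"y":0,"z":0,"wx":0,"wy":0,"wz":0,"hand":1},{"x":6,"y":0,"z":0,"wx":0,"wy":0,"wz":0,"hand":1},{"x":8,"y":0,"z":0,"wx":0,"wy":0,"wz":0,"hand":1}]' 60|tail -2; python3 go.py
python3 - <<'E'
from h import *
im,d=pic('scene','scene13.png'); cv2.imwrite('pics/scene13c.png',cv2.resize(im[170:250,260:380,::-1],None,fx=6.5,fy=6.5,interpolation=cv2.INTER_CUBIC))
E
```

```text
wrist_force: [0.8, -6.7, -0.7]
finger_gap: -0.005
t 15.65 jig pos mm [20.6 -1.7 14.7] F jig [-0.3 -6.8 -0.7] gap -0.0
wrist_force: [1.0, -6.6, -1.0]
finger_gap: -0.001
t 16.05 jig pos mm [20.7  6.4 14.7] F jig [-0.1 -6.7 -1. ] gap -0.0
```

View pics/scene13c.png

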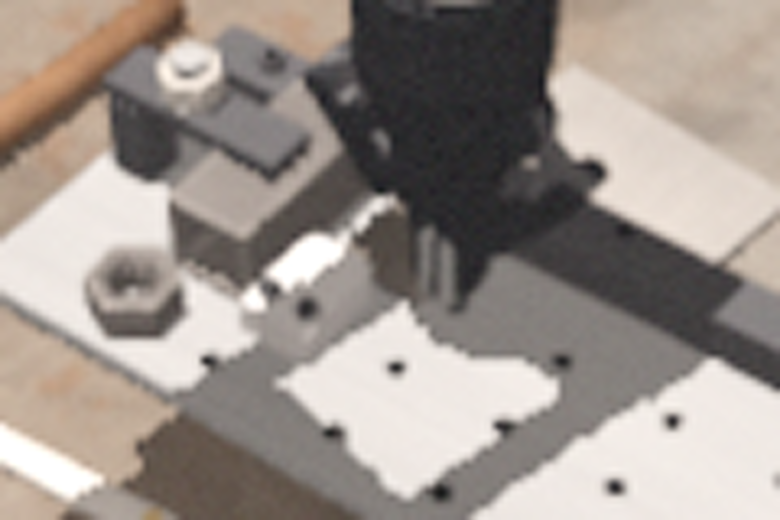

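The bracket, foot at (390,250), is sliding between housing and rail against a steady ~6.7 N. Continuing toward the tube.

```bash
python3 -m creep '[{"x":2,"y":0,"z":0,"wx":0,"wy":0,"wz":0,"hand":1},{"x":4,"y":0,"z":0,"wx":0,"wy":0,"wz":0,"hand":1},{"x":6,"y":0,"z":0,"wx":0,"wy":0,"wz":0,"hand":1},{"x":6,"y":0,"z":0,"wx":0,"wy":0,"wz":0,"hand":1}]' 60|tail -2; python3 go.py
python3 -m creep '[{"x":1,"y":0,"z":0,"wx":0,"wy":0,"wz":0,"hand":1},{"x":2,"y":0,"z":0,"wx":0,"wy":0,"wz":0,"hand":1},{"x":3,"y":0,"z":0,"wx":0,"wy":0,"wz":0,"hand":1},{"x":3,"y":0,"z":0,"wx":0,"wy":0,"wz":0,"hand":1}]' 60|tail -2; python3 go.py
```

```text
wrist_force: [0.7, -4.5, -1.2]
finger_gap: -0.0
t 16.5 jig pos mm [20.9 13.  14.8] F jig [-0.  -4.6 -1.2] gap -0.0
wrist_force: [1.7, -4.9, -0.7]
finger_gap: -0.002
t 16.9 jig pos mm [21.  15.8 14.9] F jig [ 0.9 -5.1 -0.7] gap -0.0
```

```bash
python3 -m creep '[{"x":1,"y":0,"z":0,"wx":0,"wy":0,"wz":0,"hand":1},{"x":2,"y":0,"z":0,"wx":0,"wy":0,"wz":0,"hand":1},{"x":2,"y":0,"z":0,"wx":0,"wy":0,"wz":0,"hand":1}]' 60|tail -2; python3 go.py
python3 -m creep '[{"x":1,"y":0,"z":0,"wx":0,"wy":0,"wz":0,"hand":1},{"x":2,"y":0,"z":0,"wx":0,"wy":0,"wz":0,"hand":1},{"x":2,"y":0,"z":0,"wx":0,"wy":0,"wz":0,"hand":1}]' 60|tail -2; python3 go.py
```

```text
wrist_force: [1.4, -5.8, -0.1]
finger_gap: -0.003
t 17.2 jig pos mm [21.1 17.8 14.9] F jig [ 0.4 -6.  -0.1] gap -0.0
wrist_force: [1.4, -6.5, -0.8]
finger_gap: -0.002
t 17.5 jig pos mm [21.1 19.1 14.9] F jig [ 0.4 -6.7 -0.8] gap -0.0
```

Run:
```python
from h import *
im,d=pic('scene','scene14.png'); cv2.imwrite('pics/scene14c.png',cv2.resize(im[170:250,260:380,::-1],None,fx=6.5,fy=6.5,interpolation=cv2.INTER_CUBIC))
```

```text
(no output)
```

View pics/scene14c.png

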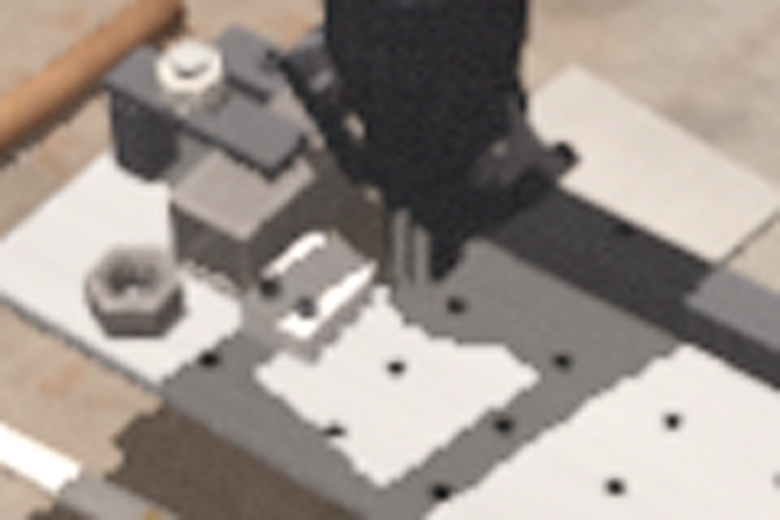

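```bash
for i in 1; do python3 -m creep '[{"x":1,"y":0,"z":0,"wx":0,"wy":0,"wz":0,"hand":1},{"x":1,"y":0,"z":0,"wx":0,"wy":0,"wz":0,"hand":1}]' 60|tail -2; python3 go.py
python3 -m creep '[{"x":1,"y":0,"z":0,"wx":0,"wy":0,"wz":0,"hand":1},{"x":1,"y":0,"z":0,"wx":0,"wy":0,"wz":0,"hand":1}]' 60|tail -2; python3 go.py;python3 -m creep '[{"x":1,"y":0,"z":0,"wx":0,"wy":0,"wz":0,"hand":1},{"x":1,"y":0,"z":0,"wx":0,"wy":0,"wz":0,"hand":1}]' 60|tail -2; python3 go.py; done
```

```text
wrist_force: [1.9, -8.7, -0.8]
finger_gap: -0.002
t 17.75 jig pos mm [21.2 19.2 15. ] F jig [ 0.4 -8.9 -0.8] gap -0.0
wrist_force: [2.2, -11.2, -0.9]
finger_gap: -0.003
t 17.95 jig pos mm [21.2 19.2 15. ] F jig [  0.4 -11.4  -0.9] gap -0.0
wrist_force: [2.5, -12.7, -1.7]
finger_gap: -0.003
t 18.15 jig pos mm [21.2 19.3 15. ] F jig [  0.4 -13.   -1.7] gap -0.0
```

There is a hard stop at tool y=19.2 with force rising to 13 N, as predicted for the tube. Hold briefly, then back straight off and inspect.

```bash
python3 -m creep '[{"x":1,"y":0,"z":0,"wx":0,"wy":0,"wz":0,"hand":1},{"x":1,"y":0,"z":0,"wx":0,"wy":0,"wz":0,"hand":1},{"x":1,"y":0,"z":0,"wx":0,"wy":0,"wz":0,"hand":1},{"x":1,"y":0,"z":0,"wx":0,"wy":0,"wz":0,"hand":1},{"x":-4,"y":0,"z":0,"wx":0,"wy":0,"wz":0,"hand":1},{"x":-10,"y":0,"z":0,"wx":0,"wy":0,"wz":0,"hand":1},{"x":-30,"y":0,"z":-5,"wx":0,"wy":0,"wz":0,"hand":1},{"x":-75,"y":0,"z":-25,"wx":0,"wy":0,"wz":0,"hand":1},{"x":-120,"y":0,"z":-60,"wx":0,"wy":0,"wz":0,"hand":1},{"x":-165,"y":0,"z":-90,"wx":0,"wy":0,"wz":0,"hand":1}]' 60|tail -2; python3 go.py
python3 - <<'E'
from h import *
im,d=pic('scene','scene15.png'); cv2.imwrite('pics/scene15c.png',cv2.resize(im[165:245,260:360,::-1],None,fx=7.5,fy=7.5,interpolation=cv2.INTER_CUBIC))
im,d=pic('top','top15.png'); cv2.imwrite('pics/top15c.png',cv2.resize(im[150:250,265:410,::-1],None,fx=5.5,fy=5.5,interpolation=cv2.INTER_CUBIC))
E
python3 br.py top15.png 45
```

```text
wrist_force: [1.1, 0.1, -0.4]
finger_gap: 0.0
t 19.15 jig pos mm [  20.5 -131.4   98.9] F jig [ 1.1 -0.1 -0.4] gap 0.0
left slope 3.174 median mm 65.5 0.09
right slope 0.013 median mm 25.5 0.52
front slope -0.016 median mm 4.5 1.0
```

View pics/scene15c.png

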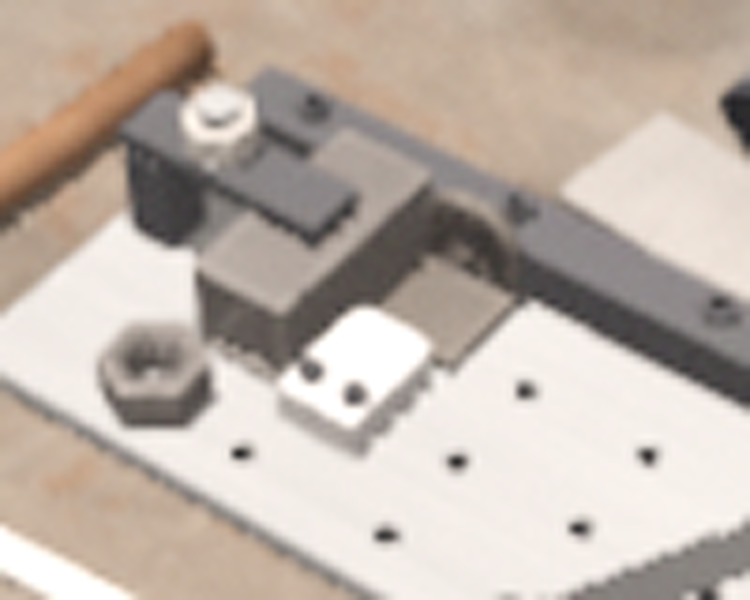

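View pics/top15c.png

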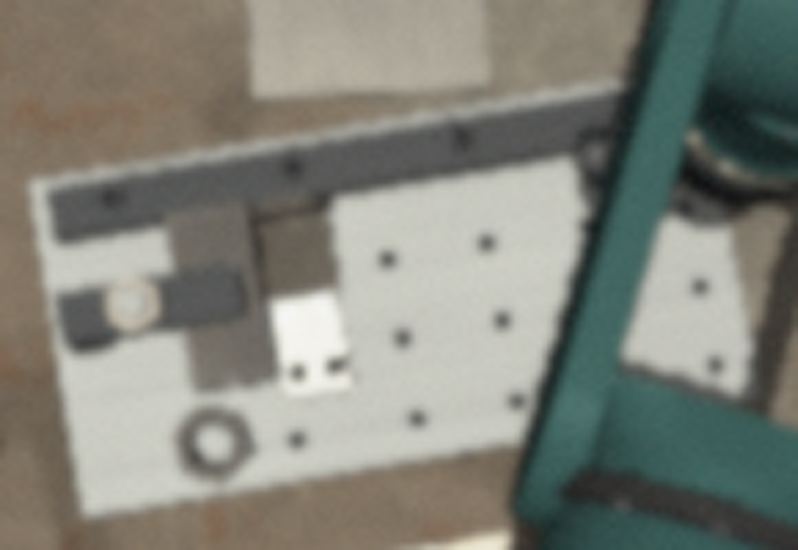

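View pics/rect.png

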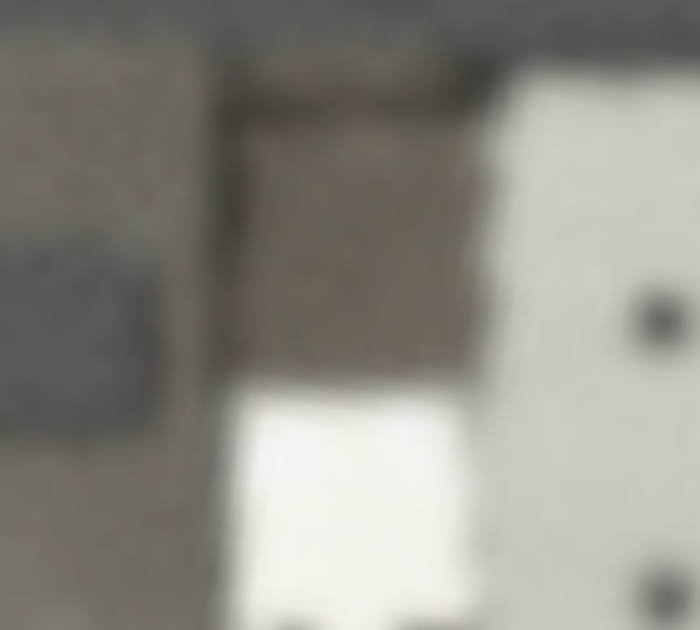

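The pictures show the bracket in the corner against tube and rail. Its -y foot edge is at y≈25.5 mm (25.0 when home), tilted 0.013 rad; its front edge is at the plunger side. The nut, bar, coupon and soapstone look unmoved, and the arm is clear. Handing in.

```bash
python3 -c "
from rig import arm
print(arm.finish_job(), arm.read_state()['time_s'])"
```

```text
the job is handed in; nothing more can be done
the job is handed in; nothing more can be done
```

I pushed the bracket into the jig with the shut fingers only and handed the job in a little after 19 s. No verdict was reported.

- **Against the rail:** I pushed it back until the force rose at the rail (about 10 N). Pressing at two places along the bracket, the tool stopped at the same depth (-3.8 and -4.0 mm), so it stood flush and square.
- **Into the corner:** I slid it along the rail past the plunger, which resisted with about 4–7 N. It came to a hard stop at the tube, with force rising to 13 N, and I held it there before backing straight off.

**Last checks (top camera):**
- The foot's -y edge was 25.5 mm from the jig centre, against 25.0 mm when fully home, with slope 0.013 rad.
- The front edge was at x 4.5 mm, against 5.0 mm when home, with slope 0.016 rad.
- The bracket looked flat. By eye, the nut, bar, coupon and soapstone looked unmoved. I did not measure their positions.
- The arm was well clear of everything.

**What failed or was not confirmed:**
- The automatic edge fit failed on the tube side of the final picture, and was unreliable earlier when the bracket was at the rail. There I used the force stops and the picture instead.
- Corner readings from the scene camera differed from the tool position by 2–3 mm, about the calibration error.
- I could not read the plunger's travel directly. I inferred it only from the bracket's seat and the sliding forces.

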